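Load the vial rack into the sample cooler and shut its latched door

TASK

Put the blue vial rack into the sample cooler: set it down upright in the nest of the slide-out tray, slide the tray fully home, then swing the cooler's door shut and press it near its free edge until the sprung latch tongue has ridden over its keeper and snapped in, so that the door stays shut by itself. Do not slam the door and never press on it with more than 22 N; leave the other things on the bench where they are.

Things in the scene. Friction and masses are not known exactly. Their poses are not given: they have to be found in the camera images.
- rack_mid (a point): Centre, half-way up, of the loose vial rack: a blue block 54 mm (its x) by 150 mm (its y) with small capped vials fixed in it, 35 mm tall over the caps, 0.15 to 0.27 kg. The block is solid up to 22 mm above its underside (this point: 17.5 mm above it): grip the block across its 54 mm width, below the caps.
- tray_nest (a point): Middle of the rack's nest, on the floor of the cooler's aluminium tray, 19 mm above the table. Nest 60 mm wide (y), 162 mm long (x), between corner lugs 8 mm tall, the front plate and an 11 mm rear stop; its sides are open for 115 mm about the middle. The rack's long side goes along x. x points into the cooler (the way home), y left, z up: the cooler's axes. Moves with the tray.
- tray_front (a point): Middle of the outer face of the tray's upright front plate (72 mm wide, 4 mm thick, 14 to 77 mm above the table), 65 mm above the table; axes as tray_nest. Push here, along x, to slide the tray home.
- tray (a joint): How far the tray is pulled out, m: 0 is fully home at a firm end stop, about 0.18 at the start. About 1 N of friction. When it is home, its front plate lies about 8 mm behind the inner face of the shut door.
- door (a joint): Door angle, rad: about 0 shut, grows as it opens to the front left (1.75 to 2.1 at the start); stays where left. The keeper on the door post was set by hand, to an unknown position: the latched door rests anywhere from -0.03 to 0.062, and a firm stop lies only 1.5 mm of edge travel beyond the snap. Not snapped in, it springs back to 0.08 or more when let go.
- door_hinge (a point): Point on the door's upright hinge axis (left front edge of the cooler), 60 mm above the table. The axes turn with the door and are the cooler's at joint value 0. In this frame the outer face lies at x = -10 mm, the inner face at x = +6 mm, the free edge at y = -132 mm. Opening turns it clockwise seen from above.
- door_push (a point): Where the door is best pressed: on its outer face, 112 mm from the hinge axis, 20 mm from the free edge, 60 mm above the table; its x points through the door, inwards. White frame with a clear pane, 126 mm wide, 16 mm thick, 10 to 92 mm above the table. Keep off the thumb slide, 5 mm proud, 23 to 33 mm above the table: press above 40 mm.
- tongue (a joint): How far the sprung steel tongue at the door's free edge is pushed in, m: 0 is out; up to 0.006 as it rides over the keeper's post during the last 15 mm of edge travel, 0 again once snapped in. The press at door_push meanwhile grows to some 13 N (15 N if the finger also rubs along the door), drops at the snap, then climbs steeply at the stop. The thumb slide moves with the tongue.
- cooler: The sample cooler, fixed: a white box with a dark panel at its right, 264 mm wide, 184 mm deep, 96 mm tall. Origin on the table, 6 mm in front of its shell; x points into it, y left, z up. The doorway spans y = -57 to 48 mm, the whole box y = -190 to 74 mm.
- beaker_50: Bystander, not to be disturbed: glass beaker, 46x51x59 mm tall; the origin is the centre of its underside.
- bottle_100_2: Bystander, not to be disturbed: glass bottle with a blue cap and pink contents, 57 mm diameter, 101 mm tall; the origin is the centre of its underside.
- seal_jar: Bystander, not to be disturbed: small jar with a red lid, 44 mm diameter, 42 mm tall; the origin is the centre of its underside.
- filter_pack: Bystander, not to be disturbed: white and green card box, 48x80x30 mm; the origin is the centre of its underside.

How it is judged (in metres and radians):
On the way, in this order (a step that is already met when the one before it is completed fails the run):
1. the rack stands in the nest of the tray, let go (x of rack_mid in the frame of tray_nest between -0.007 and 0.007 m and y of rack_mid in the frame of tray_nest between -0.007 and 0.007 m and z of rack_mid in the frame of tray_nest between 0.01 and 0.022 m and angle between the y axis of rack_mid and the x axis of tray_nest, either way round below 0.1 rad and contact force between the fingers and vial_rack below 0.3 N), for 0.2 s.
2. the tray, with the rack in it, is slid fully home (x of rack_mid in the frame of tray_nest between -0.007 and 0.007 m and y of rack_mid in the frame of tray_nest between -0.007 and 0.007 m and z of rack_mid in the frame of tray_nest between 0.01 and 0.022 m and angle between the y axis of rack_mid and the x axis of tray_nest, either way round below 0.1 rad and value of joint tray below 0.006 m), for 0.2 s.
At the end, for the whole second after the job is handed in: The rack stands in the tray's nest (within 7 mm and 0.1 rad of its middle), the tray is within 6 mm of home, and the door is held by its latch with nothing touching it: door joint below 0.07 rad, at rest, with the tongue sprung out again (joint below 1.5 mm) (all of step 2 and value of joint door below 0.07 rad and value of joint tongue below 0.0015 m and velocity of joint door between -0.05 and 0.05 rad/s).
It fails at once if the door is pressed with more than 22 N (contact force between any of the fingers, the arm and door above 22 N).
It fails at once if the door is slammed: it closes faster than 1.5 rad/s within the last 0.15 rad (value of joint door below 0.15 rad and velocity of joint door below -1.5 rad/s).
It fails at once if the rack is tipped by more than 0.5 rad (angle between rack_mid's own z axis and vertical above 0.5 rad).
It fails at once if a bystander (beaker, bottle, jar or card box) is moved by more than 3 cm (distance of any of beaker_50, bottle_100_2, seal_jar, filter_pack from where it was at the start of the episode above 0.03 m).
It also fails if it takes over 64 s, if anything falls off the work surface, if the arm or the gripper's body presses on something with over 40 N, if the wrist force passes 120 N, or if a joint passes its speed limit or range.

ROBOT

A 6-joint arm with a two-finger parallel gripper is mounted at the origin on a cart in front of the work surface, level with it; the furniture and walls round the work are solid. World frame = base frame: x ahead of the robot, y to its left, z up, the work surface at z = 0. Lengths are in m, angles in degrees, forces in N, time in s.
With the tool pointing down it reaches from about 0.25 to 0.85 m from the base axis. Payload 12.5 kg.
Tool frame: the origin (TCP) lies at the very end of the fingers, on their centre line; the grasp point (between the pads) lies 19 mm behind it; z points along the fingers, y is the direction in which the jaws open and shut (so a half turn about z gives the same grasp; the last joint's range is limited). The gripper opens to 93 mm and grips with 3 to 60 N. Pads are 15 mm wide; open, the fingers measure 128 mm over their backs; the gripper's body (75 mm by 188 mm) begins 65 mm behind the grasp point.
Start: joints at [-71.769, 20.094, 94.641, -0, 65.266, -4.847], TCP at [0.216, -0.506, 0.195] pointing down, gripper open.
Joint ranges: [-157.81, 157.81], [-45, 120.19], [0.68, 151.7], [-89.99, 269.99], [4.06, 180], [-164.3, 164.3]. Speed limits (degrees/s): [127.2, 127.2, 159.86, 180, 180, 180].

INTERFACE

Orientations are given as a 3x3 rotation matrix whose columns are the frame's x, y, z axes.
In Python, from bench import * gives the robot as it stands.
- The arm moves only by the shell command python3 -m handwheel 'ROWS' [FORCE]. ROWS is JSON, a list of rows, each a list of 3 entries, a list of its own where there are three numbers: the turn, a rotation vector about the tool's x, y, z in degrees, then the shift along the tool's x, y, z in m, then the gripper's target within -1 to 1 (fully open at 1, half-way at 0, shut at -1). A call has 1 to 5 rows; each row is the pose to reach, as a shift and turn from the pose commanded when the call began, along the tool's axes at that moment; what a row does not reach only later rows make up. A row lasts 1/10 s, in which the tool goes at most 50 mm and 8.59 degrees, less where a joint would pass 70% of its speed; a pose out of reach is approached as far as the arm can. A call with a gripper value outside its range is refused whole. The fingers move at their own pace and stop on an object; FORCE is the grip in N (left out, the last holds). Time passes only in rows, so rows that repeat a pose let the fingers close. It gives the time, the measured TCP pose, the force and the opening at its end, in the units of the state.
- sense(): the state, without advancing time (a new reading comes with each control period).
- read_camera(name): name is "side" or "top" or "wrist"; returns (picture, depth): 384x512x3 uint8, red, green, blue; 384x512 float32, m along the optical axis (not along the pixel's ray), 0 where there is no reading.
- calibration(name): a dict with "K" (3x3 intrinsics, pixels), "R" (3x3) and "t" (3): a world point X has camera coordinates R X + t. Camera axes: x right, y down, z forward; pixel columns grow to the right and rows downward; lengths in m; the calibration is good to about 2 mm. The wrist camera is an equidistant fisheye: a pixel r from the principal point sees the ray r / f radians off the axis. A picture is of the moment at which its call begins: read the wrist's pose just before it. calibration takes no time and is no camera call; for the wrist camera it gives the pose at the moment of the call.
- hand_in(): hands the job in, once; it reports no verdict.
The state is a dict: "time": time; "q": joint angles; "joint_vel": joint speeds; "tau": joint torques, N m; "tool_pos": TCP position; "orientation": TCP orientation; "ft_force": force on the tool from outside, world axes, zero at the start; "torque": the same for the moment, N m; "gripper_width": finger opening in m.
Only numpy, scipy, OpenCV 4.12 (cv2) and the standard library are available. Lean on these libraries where they do the work, as an engineer would, in place of code of your own. Each camera call takes 0.05 s, during which the arm holds its last target.

## Working session

There is one attempt and no reset: what is moved stays moved. The work goes in short steps, Python scripts to look and compute and a shell command to move; the robot and the scene stay as the last step left them, time stands still between calls to the robot, and variables do not carry over. Pictures are saved under pics/ and viewed, and the job is handed in when it is done.

```bash
ls; mkdir -p pics; python3 - <<'E'
from bench import *
import cv2
s=sense();print(s)
for n in("side","top","wrist"):
    c=calibration(n);print(n,c)
    p,d=read_camera(n);cv2.imwrite(f"pics/{n}0.png",p[:,:,::-1])
    import numpy as np;np.save(f"pics/{n}0.npy",d)
E
```

```text
pics
{'time': 0.0, 'q': array([-7.17680152e+01,  2.01235355e+01,  9.46769840e+01,  1.13445316e-03,
        6.52658397e+01, -4.84679261e+00]), 'joint_vel': array([ 0.00439853,  0.02476411,  0.12073154, -0.05029553,  0.00990174,
        0.00495616]), 'tau': array([-1.36399785e-04, -4.97327721e+01, -2.85255343e+01,  6.98162941e-02,
        2.57365359e-02, -1.11414695e-04]), 'tool_pos': array([ 0.21551327, -0.50561256,  0.19480889]), 'orientation': array([[ 9.19970029e-01,  3.91988554e-01, -3.45275049e-04],
       [ 3.91988689e-01, -9.19969372e-01,  1.10566751e-03],
       [ 1.15766540e-04, -1.15252489e-03, -9.99999329e-01]]), 'ft_force': array([-0.72332458, -0.68667366,  0.73419852]), 'torque': array([ 0.01886589, -0.00457569, -0.04404628]), 'gripper_width': 0.09271352665174318}
side {'K': array([[442.00239998,   0.        , 252.64748395],
       [  0.        , 442.00239998, 193.83565855],
       [  0.        ,   0.        ,   1.        ]]), 'R': array([[-0.82049671, -0.57158304, -0.00883052],
       [-0.30083133,  0.44487005, -0.84355862],
       [ 0.48609223, -0.68948057, -0.5369645 ]
[... 174 characters left out ...]
  0.        ,   0.        ,   1.        ]]), 'R': array([[ 1.07441710e-03, -9.99989912e-01, -4.36136358e-03],
       [-9.72537974e-01, -2.98294077e-05, -2.32744256e-01],
       [ 2.32741778e-01,  4.49165611e-03, -9.72528195e-01]]), 't': array([6.74264170e-04, 5.79877207e-01, 1.29837947e+00])}
wrist {'K': array([[297.31863964,   0.        , 256.76515319],
       [  0.        , 297.31863964, 189.83845772],
       [  0.        ,   0.        ,   1.        ]]), 'R': array([[ 3.91502051e-01, -9.20176847e-01, -8.44674936e-04],
       [-8.84192322e-01, -3.76445814e-01,  2.76572752e-01],
       [-2.54813817e-01, -1.07531945e-01, -9.60992611e-01]]), 't': array([-0.54965902, -0.03254457,  0.39069751])}
```

View pics/top0.png

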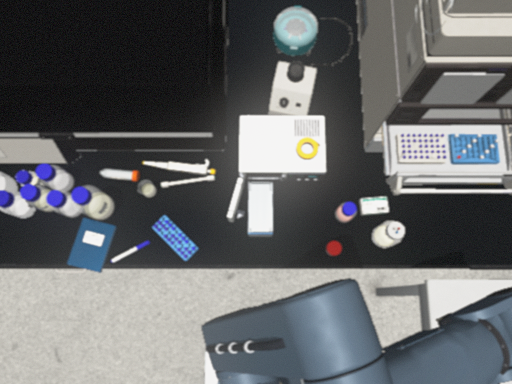

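View pics/side0.png

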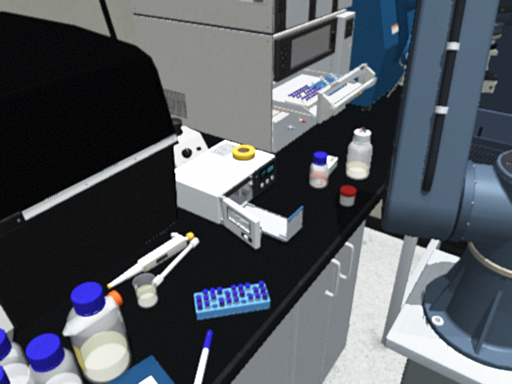

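View pics/wrist0.png

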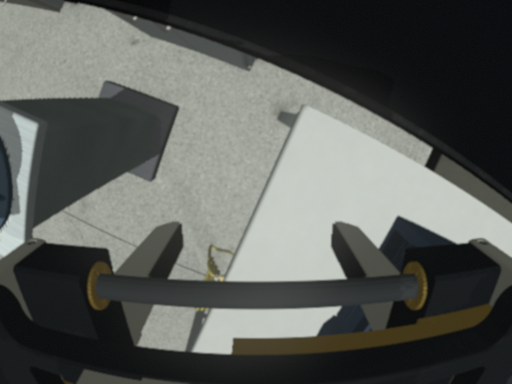

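The top view shows the cooler at (282,145), the pulled-out tray at (260,208) and the open door at (235,200). The blue rack is at (175,237), the beaker at (147,187), the bottle at (345,211), the jar at (333,247) and the card box at (374,205). Next I'll measure them.

```bash
cat > h.py <<'E'
from bench import *
import numpy as np, cv2
def rays(c,uv):
    uv=np.atleast_2d(uv).astype(float);K=c["K"]
    d=np.c_[(uv[:,0]-K[0,2])/K[0,0],(uv[:,1]-K[1,2])/K[1,1],np.ones(len(uv))]
    return -c["R"].T@c["t"], d@c["R"]
def plane(c,uv,z):
    o,d=rays(c,uv); return o+d*((z-o[2])/d[:,2])[:,None]
def cloud(c,depth):
    v,u=np.mgrid[:depth.shape[0],:depth.shape[1]]
    o,d=rays(c,np.c_[u.ravel(),v.ravel()])
    P=o+d*depth.ravel()[:,None]; P[depth.ravel()<=0]=np.nan
    return P.reshape(*depth.shape,3)
def wproj(c,X):
    p=np.atleast_2d(X)@c["R"].T+c["t"]; r=np.hypot(p[:,0],p[:,1]);th=np.arctan2(r,p[:,2])
    return np.c_[c["K"][0,2]+c["K"][0,0]*th*p[:,0]/r,c["K"][1,2]+c["K"][1,1]*th*p[:,1]/r]
def wray(c,uv):
    uv=np.atleast_2d(uv).astype(float);a=(uv-c["K"][:2,2])/c["K"][0,0];r=np.linalg.norm(a,axis=1)
    d=np.c_[a*(np.sin(r)/r)[:,None],np.cos(r)]
    return -c["R"].T@c["t"], d@c["R"]
def wplane(c,uv,z):
    o,d=wray(c,uv); return o+d*((z-o[2])/d[:,2])[:,None]
E
python3 - <<'E'
from h import *
np.set_printoptions(precision=4,suppress=True)
c=calibration("top");d=np.load("pics/top0.npy");P=cloud(c,d);im=cv2.imread("pics/top0.png")
def rect(m,z,name,n=1):
    cs,_=cv2.findContours(m.astype(np.uint8),0,2);k=max(cs,key=cv2.contourArea)
    W=plane(c,k[:,0,:],z)[:,:2].astype(np.float32)
    r=cv2.minAreaRect(W*1000);print(name,cv2.contourArea(k),r);return cv2.boxPoints(r)
hsv=cv2.cvtColor(im,cv2.COLOR_BGR2HSV)
def roi(x0,x1,y0,y1):
    m=np.zeros(d.shape,bool);m[y0:y1,x0:x1]=1;return m
blue=(hsv[...,0]>95)&(hsv[...,0]<130)&(hsv[...,1]>100)&(hsv[...,2]>60)
rect(blue&roi(140,210,205,270),.024,"rack")
wh=hsv[...,2]>110
print(rect(wh&roi(225,330,100,178)&(P[...,2]>.08),.096,"cooler"))
print("tray z>.05"); 
m=roi(220,282,175,245)
for lo,hi in((.01,.03),(.03,.06),(.06,.085),(.085,.1)):
    q=P[m&(P[...,2]>lo)&(P[...,2]<hi)];print(lo,hi,len(q),np.nanmin(q,0),np.nanmax(q,0),np.nanmedian(q,0))
print(rect(wh&roi(246,282,178,240),.019,"tray floor"))
print(rect(wh&roi(224,246,175,222),.092,"door"))
for n,(x0,x1,y0,y1) in dict(beaker=(135,160,175,200),bottle=(335,360,198,224),jar=(323,345,238,258),pack=(358,392,193,216)).items():
    mm=roi(x0,x1,y0,y1)&(P[...,2]>.012);q=P[mm];print(n,np.nanmin(q,0),np.nanmax(q,0))
big=cv2.resize(im[90:280,130:400],None,fx=2.9,fy=2.9,interpolation=2);cv2.imwrite("pics/top0b.png",big)
E
```

```text
rack 964.0 ((439.9903564453125, 260.2471618652344), (156.37664794921875, 61.87271499633789), 46.430782318115234)
cooler 4873.5 ((712.9984130859375, -69.10612487792969), (199.48484802246094, 261.92510986328125), 0.6533747315406799)
[[ 611.769    60.7105]
 [ 614.7559 -201.1976]
 [ 814.2278 -198.9228]
 [ 811.241    62.9853]]
tray z>.05
0.01 0.03 1290 [ 0.4437 -0.069   0.0101] [0.6349 0.097  0.0298] [0.5382 0.0008 0.0191]
0.03 0.06 188 [ 0.4437 -0.0682  0.0301] [0.6326 0.0951 0.06  ] [0.5196 0.0593 0.0401]
0.06 0.085 104 [ 0.4436 -0.0671  0.06  ] [0.6267 0.096  0.085 ] [0.4483 0.011  0.0767]
0.085 0.1 276 [ 0.4906 -0.0631  0.085 ] [0.6211 0.0954 0.0993] [0.5696 0.0692 0.0906]
tray floor 1354.5 ((533.2792358398438, -2.2970008850097656), (82.51151275634766, 172.27883911132812), 89.99669647216797)
[[447.1375 -43.5478]
 [619.4163 -43.5577]
 [619.421   38.9538]
 [447.1422  38.9637]]
door 327.0 ((550.9323120117188, 71.53919219970703), (25.444705963134766, 146.87332153320312), 74.5613784790039)
[[476.7587  78.8252]
 [618.3323  39.7266]
 [625.1059  64.2532]
 [483.5323 103.3517]]
beaker [0.5701 0.3301 0.0122] [0.6391 0.3936 0.0623]
bottle [ 0.4878 -0.2901  0.0125] [ 0.5437 -0.2348  0.1088]
jar [ 0.384  -0.2441  0.0125] [ 0.4261 -0.2019  0.0495]
pack [ 0.5127 -0.3985  0.0123] [ 0.5662 -0.3147  0.04  ]
```

View pics/top0b.png

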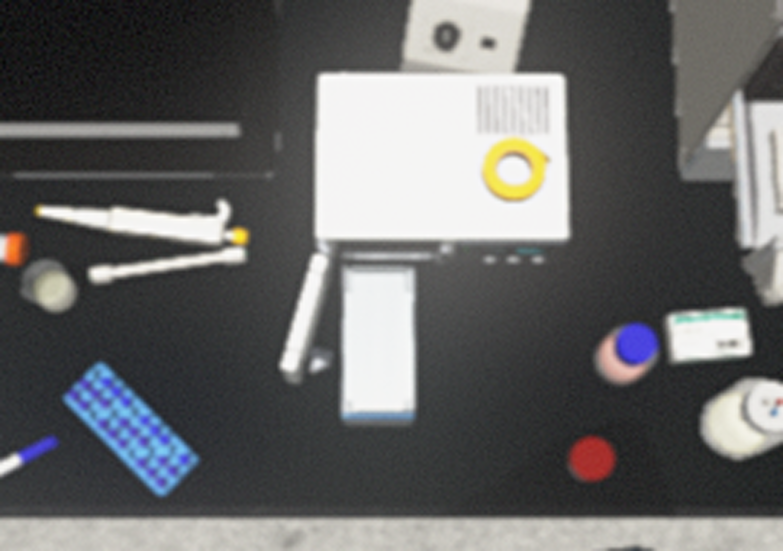

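```bash
cat > go.py <<'E'
import sys
from bench import *
import numpy as np
from scipy.spatial.transform import Rotation as Ro
# args: x y z yaw(deg of tool x)  -> shift and turn in tool axes
s=sense();R=s["orientation"];p=s["tool_pos"]
np.set_printoptions(precision=4,suppress=True)
if len(sys.argv)>4:
    x,y,z,a=map(float,sys.argv[1:5])
    T=Ro.from_euler('z',a,degrees=True).as_matrix()@np.diag([1,-1,-1.])
    print("turn",Ro.from_matrix(R.T@T).as_rotvec(degrees=True),"shift",R.T@(np.array([x,y,z])-p))
print("t",s["time"],"pos",p,"yaw",np.degrees(np.arctan2(R[1,0],R[0,0])),"F",s["ft_force"],"w",s["gripper_width"],"q",s["q"])
E
python3 go.py 0.40 0.02 0.30 0
```

```text
turn [-0.0474  0.0057 23.0787] shift [ 0.3758 -0.4114 -0.1047]
t 0.15 pos [ 0.2155 -0.5057  0.195 ] yaw 23.078703999032424 F [-0.433   0.546   0.0711] w 0.09281779082184083 q [-71.7671  20.1161  94.6662  -0.0002  65.2651  -4.8457]
```

```bash
R='[[0,0,23.08],[0.376,-0.411,-0.105],1]'; python3 -m handwheel '[[[0,0,23.08],[0.376,-0.411,-0.105],1],[[0,0,23.08],[0.376,-0.411,-0.105],1],[[0,0,23.08],[0.376,-0.411,-0.105],1],[[0,0,23.08],[0.376,-0.411,-0.105],1],[[0,0,23.08],[0.376,-0.411,-0.105],1]]'; python3 go.py 0.40 0.02 0.30 0
```

```text
time: 0.65
tool_pos: [0.2972, -0.2723, 0.2419]
orientation: [[1.0, -0.001, 0.0], [-0.001, -1.0, 0.0], [0.0, -0.0, -1.0]]
ft_force: [1.1, -0.7, 0.9]
gripper_width: 0.0927
turn [-0.0088 -0.0016 -0.0491] shift [ 0.1026 -0.2924 -0.0581]
t 0.65 pos [ 0.2972 -0.2723  0.2419] yaw -0.04909691597138904 F [ 1.0599 -0.6871  0.8741] w 0.09269840862678141 q [-49.1285   1.2296 110.9797   0.0075  67.7962  40.9177]
```

```bash
python3 -m handwheel '[[[0,0,0],[0.103,-0.292,-0.058],1],[[0,0,0],[0.103,-0.292,-0.058],1],[[0,0,0],[0.103,-0.292,-0.058],1],[[0,0,0],[0.103,-0.292,-0.058],1],[[0,0,0],[0.103,-0.292,-0.058],1]]'; python3 -m handwheel '[[[0,0,0],[0.03,-0.056,-0.010],1],[[0,0,0],[0.03,-0.056,-0.010],1],[[0,0,0],[0.03,-0.056,-0.010],1]]';python3 go.py 0.40 0.02 0.30 0; python3 - <<'E'
from h import *
c=calibration("wrist");p,d=read_camera("wrist")
cv2.imwrite("pics/w1.png",p[:,:,::-1]);np.save("pics/w1.npy",d);import pickle;pickle.dump(c,open("pics/w1.pkl","wb"))
cv2.imwrite("pics/w1b.png",cv2.resize(p[:,:,::-1],None,fx=1.5,fy=1.5,interpolation=2))
E
```

```text
time: 1.15
tool_pos: [0.3789, -0.0404, 0.2882]
orientation: [[1.0, -0.0, 0.001], [-0.0, -1.0, -0.0], [0.001, 0.0, -1.0]]
ft_force: [0.7, -0.6, 0.1]
gripper_width: 0.093
time: 1.45
tool_pos: [0.4093, 0.0151, 0.2977]
orientation: [[1.0, 0.003, -0.0], [0.003, -1.0, 0.0], [-0.0, -0.0, -1.0]]
ft_force: [0.2, -1.1, -0.6]
gripper_width: 0.093
turn [-0.005   0.0021  0.1951] shift [-0.0093 -0.0049 -0.0023]
t 1.45 pos [0.4093 0.0151 0.2977] yaw 0.19514412172332443 F [ 0.2069 -1.1248 -0.6463] w 0.09301638098363738 q [ -4.4075  -0.8554 105.1321   0.005   75.7258  85.3961]
```

View pics/w1b.png

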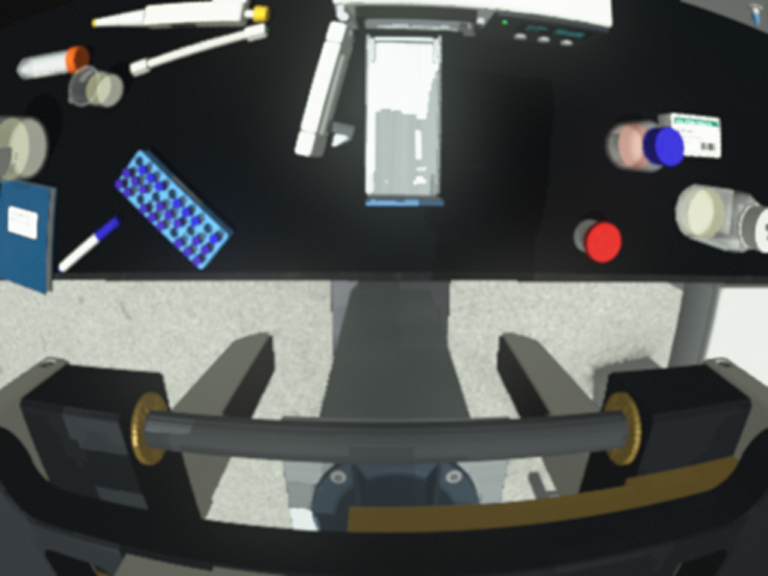

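```bash
cat >> h.py <<'E'
def wcloud(c,depth):
    v,u=np.mgrid[:depth.shape[0],:depth.shape[1]]
    uv=np.c_[u.ravel(),v.ravel()]+1e-6
    o,d=wray(c,uv); dz=d@c["R"].T[:,2]
    P=o+d*(depth.ravel()/dz)[:,None];P[depth.ravel()<=0]=np.nan
    return P.reshape(*depth.shape,3)
E
python3 - <<'E'
from h import *
import pickle
np.set_printoptions(precision=4,suppress=True)
c=pickle.load(open("pics/w1.pkl","rb"));d=np.load("pics/w1.npy");im=cv2.imread("pics/w1.png");P=wcloud(c,d)
print("cam",-c["R"].T@c["t"])
hsv=cv2.cvtColor(im,cv2.COLOR_BGR2HSV)
blue=(hsv[...,0]>90)&(hsv[...,0]<132)&(hsv[...,1]>90)&(hsv[...,2]>60)
m=np.zeros(blue.shape,np.uint8);m[95:185,70:160]=blue[95:185,70:160]
n,l,st,_=cv2.connectedComponentsWithStats(m);k=1+np.argmax(st[1:,4]);m=(l==k).astype(np.uint8)
k=max(cv2.findContours(m,0,1)[0],key=cv2.contourArea)[:,0,:]
for z in(.02,.024): print("rack",z,cv2.minAreaRect((wplane(c,k,z)[:,:2]*1000).astype(np.float32)))
q=P[m>0];q=q[(q[:,2]>.012)&(q[:,2]<.045)];print("cloud",cv2.minAreaRect((q[:,:2]*1000).astype(np.float32)),np.percentile(q[:,2],[5,50,95]))
fl=np.array([[367,38],[440,38],[438,195],[366,195]])/1.5
print("floor",wplane(c,fl,.019))
print("front top",wplane(c,np.array([[366,202],[443,202]])/1.5,.077))
for x0,x1,y0,y1 in((235,300,20,145),):
    S=P[y0:y1,x0:x1].reshape(-1,3)
    for lo,hi in((.014,.022),(.023,.04),(.065,.085)):
        q=S[(S[:,2]>lo)&(S[:,2]<hi)];print(lo,hi,len(q),cv2.minAreaRect((q[:,:2]*1000).astype(np.float32)),q.min(0),q.max(0))
S=P[10:110,190:242].reshape(-1,3);q=S[(S[:,2]>.086)&(S[:,2]<.094)];print("door top",len(q),cv2.minAreaRect((q[:,:2]*1000).astype(np.float32)),cv2.boxPoints(cv2.minAreaRect((q[:,:2]*1000).astype(np.float32))))
S=P[0:30,210:420].reshape(-1,3);q=S[(S[:,2]>.05)&(S[:,2]<.094)];print("cooler front",q.min(0),q.max(0))
E
```

```text
cam [0.4859 0.015  0.4868]
rack 0.02 ((442.7003479003906, 260.64892578125), (159.39259338378906, 65.07066345214844), 46.19813537597656)
rack 0.024 ((443.0704040527344, 258.54388427734375), (158.02671813964844, 64.51304626464844), 46.198116302490234)
cloud ((441.267578125, 260.3066101074219), (151.41644287109375, 56.015567779541016), 46.1425666809082) [0.0159 0.0229 0.0357]
floor [[ 0.617   0.0342  0.019 ]
 [ 0.6184 -0.0416  0.019 ]
 [ 0.4494 -0.0406  0.019 ]
 [ 0.4488  0.0349  0.019 ]]
front top [[ 0.447   0.0325  0.077 ]
 [ 0.4475 -0.0385  0.077 ]]
0.014 0.022 4854 ((535.5365600585938, 3.9888153076171875), (90.20140838623047, 170.44198608398438), 89.99736022949219) [ 0.4503 -0.0411  0.0145] [0.6208 0.0491 0.022 ]
0.023 0.04 323 ((535.6459350585938, 4.728111267089844), (171.29238891601562, 87.47244262695312), 0.4650879204273224) [ 0.4501 -0.0394  0.023 ] [0.621  0.0489 0.04  ]
0.065 0.085 262 ((447.74957275390625, -2.122844696044922), (5.388356685638428, 72.12594604492188), 0.12230411916971207) [ 0.445  -0.0382  0.0656] [0.4504 0.0339 0.0792]
door top 1064 ((559.22412109375, 70.93132019042969), (24.230798721313477, 138.7058563232422), 70.57894897460938) [[489.7888  82.5657]
 [620.6025  36.4449]
 [628.6594  59.297 ]
 [497.8458 105.4177]]
cooler front [ 0.5919 -0.2007  0.0501] [0.6553 0.0691 0.094 ]
```

```bash
python3 go.py 0.441 0.260 0.16 46.15
```

```text
turn [ -0.0086   0.035  -46.0316] shift [ 0.0328 -0.246   0.1374]
t 1.5 pos [0.4087 0.014  0.2974] yaw 0.1184331546737431 F [-1.0516 -0.8794 -0.7027] w 0.09313736038138694 q [ -4.5623  -0.8968 105.211   -0.0087  75.7199  85.3215]
```

```bash
python3 -m handwheel '[[[0,0,-46],[0.033,-0.246,0.137],0.65],[[0,0,-46],[0.033,-0.246,0.137],0.65],[[0,0,-46],[0.033,-0.246,0.137],0.65],[[0,0,-46],[0.033,-0.246,0.137],0.65],[[0,0,-46],[0.033,-0.246,0.137],0.65]]'; python3 go.py 0.441 0.260 0.12 46.15
```

```text
time: 2.0
tool_pos: [0.438, 0.2306, 0.1758]
orientation: [[0.729, 0.685, -0.0], [0.685, -0.729, -0.0], [-0.0, 0.0, -1.0]]
ft_force: [1.9, -0.6, 0.3]
gripper_width: 0.0767
turn [ 0.0118  0.0123 -2.9259] shift [ 0.0223 -0.0194  0.0558]
t 2.0 pos [0.438  0.2306 0.1758] yaw 43.2240766376367 F [ 1.9222 -0.6063  0.3371] w 0.07665029792236558 q [ 22.386   15.714  103.8037  -0.0179  60.4892  69.1707]
```

```bash
python3 -m handwheel '[[[0,0,-3],[0.022,-0.019,0.05],0.65],[[0,0,-3],[0.022,-0.019,0.05],0.65],[[0,0,-3],[0.022,-0.019,0.05],0.65],[[0,0,-3],[0.022,-0.019,0.05],0.65]]'; python3 go.py 0.441 0.260 0.005 46.15;  python3 - <<'E'
from h import *
c=calibration("wrist");p,d=read_camera("wrist")
cv2.imwrite("pics/w2.png",p[:,:,::-1]);np.save("pics/w2.npy",d)
P=wcloud(c,d);hsv=cv2.cvtColor(p,cv2.COLOR_RGB2HSV)
blue=((hsv[...,0]>90)&(hsv[...,0]<132)&(hsv[...,1]>90)&(hsv[...,2]>60)).astype(np.uint8)
blue[260:]=0
n,l,st,_=cv2.connectedComponentsWithStats(blue);k=1+np.argmax(st[1:,4]);q=P[(l==k)];q=q[(q[:,2]>.016)&(q[:,2]<.045)]
print("rack",cv2.minAreaRect((q[:,:2]*1000).astype(np.float32)),st[k])
E
```

```text
time: 2.4
tool_pos: [0.4419, 0.2581, 0.1282]
orientation: [[0.697, 0.717, 0.001], [0.717, -0.697, 0.0], [0.001, 0.001, -1.0]]
ft_force: [0.3, 0.3, 0.1]
gripper_width: 0.0763
turn [ 0.0373 -0.0657 -0.3138] shift [ 0.0006 -0.002   0.1232]
t 2.4 pos [0.4419 0.2581 0.1282] yaw 45.836262967390574 F [0.3342 0.2973 0.0777] w 0.0763302595535544 q [ 25.0832  20.9508 104.0993  -0.0139  54.8752  69.255 ]
rack ((440.2828369140625, 260.16680908203125), (150.01686096191406, 53.89653396606445), 46.02394485473633) [ 217   98   84  154 9260]
```

View pics/w2.png

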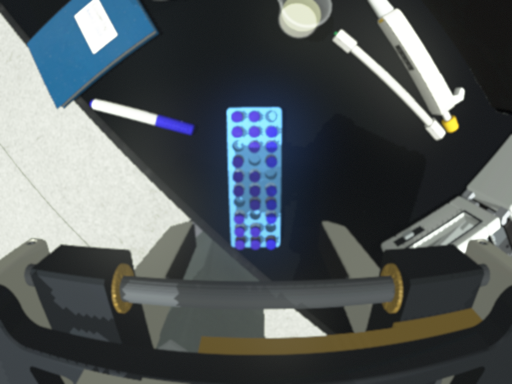

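The wrist view shows the rack upright at (255,178), between the fingers and with nothing beside it. Its measured centre is (0.4403, 0.2602). I'll descend now.

```bash
python3 -m handwheel '[[[0,0,-0.2],[0.000,-0.0025,0.045],0.65],[[0,0,-0.2],[0.000,-0.0025,0.09],0.65],[[0,0,-0.2],[0.000,-0.0025,0.11],0.65],[[0,0,-0.2],[0.000,-0.0025,0.1235],0.65],[[0,0,-0.2],[0.000,-0.0025,0.1235],0.65]]'; python3 go.py 0.4403 0.2602 0.005 46.02
```

```text
time: 2.95
tool_pos: [0.4396, 0.2604, 0.0034]
orientation: [[0.693, 0.721, -0.0], [0.721, -0.693, -0.0], [-0.0, -0.0, -1.0]]
ft_force: [-1.1, 0.4, 0.5]
gripper_width: 0.0766
turn [-0.0068  0.0213  0.0758] shift [ 0.0004  0.0007 -0.0016]
t 2.95 pos [0.4396 0.2604 0.0034] yaw 46.09579259475537 F [-1.1113  0.3931  0.523 ] w 0.0766225160701501 q [ 25.4231  32.687  108.0232  -0.0018  39.3121  69.3287]
```

```bash
python3 -m handwheel '[[[0,0,0],[0,0,0],-1],[[0,0,0],[0,0,0],-1],[[0,0,0],[0,0,0],-1],[[0,0,0],[0,0,0],-1],[[0,0,0],[0,0,0],-1]]' 25;python3 -m handwheel '[[[0,0,0],[0,0,-0.02],-1],[[0,0,0],[0,0,-0.05],-1],[[0,0,0],[0,0,-0.08],-1],[[0,0,0],[0,0,-0.12],-1],[[0,0,0],[0,0,-0.15],-1]]';  python3 go.py 0.53 -0.003 0.15 0
```

```text
time: 3.45
tool_pos: [0.4395, 0.2612, 0.0037]
orientation: [[0.692, 0.721, 0.001], [0.721, -0.692, 0.0], [0.001, 0.0, -1.0]]
ft_force: [-0.2, -0.3, -0.5]
gripper_width: 0.0411
time: 3.95
tool_pos: [0.4395, 0.2612, 0.1556]
orientation: [[0.692, 0.721, 0.001], [0.721, -0.692, 0.001], [0.001, 0.001, -1.0]]
ft_force: [0.4, 0.7, 0.1]
gripper_width: 0.0024
turn [-0.0034 -0.0865 46.1781] shift [-0.128   0.2482  0.0056]
t 3.95 pos [0.4395 0.2612 0.1556] yaw 46.17809573829598 F [0.3817 0.661  0.0814] w 0.0023719754549257114 q [ 25.5092  18.7724 102.7491  -0.0003  58.3942  69.3312]
```

The fingers closed without holding the rack. I'll look at why.

```bash
python3 - <<'E'
from h import *
for n in("wrist","side"):
    p,d=read_camera(n);cv2.imwrite(f"pics/{n}3.png",p[:,:,::-1])
    if n=="wrist":
        c=calibration("wrist");P=wcloud(c,d);hsv=cv2.cvtColor(p,cv2.COLOR_RGB2HSV)
        blue=((hsv[...,0]>90)&(hsv[...,0]<132)&(hsv[...,1]>90)&(hsv[...,2]>60)).astype(np.uint8);blue[300:]=0
        n_,l,st,_=cv2.connectedComponentsWithStats(blue);k=1+np.argmax(st[1:,4]);q=P[(l==k)];print(np.percentile(q[:,2],[5,50,95]));q=q[(q[:,2]>.016)&(q[:,2]<.045)]
        print("rack",cv2.minAreaRect((q[:,:2]*1000).astype(np.float32)),st[k])
E
```

```text
[nan nan nan]
rack ((447.8055725097656, 266.5105895996094), (136.42050170898438, 54.07957458496094), 45.981895446777344) [ 231  106   66  122 6513]
```

View pics/wrist3.png

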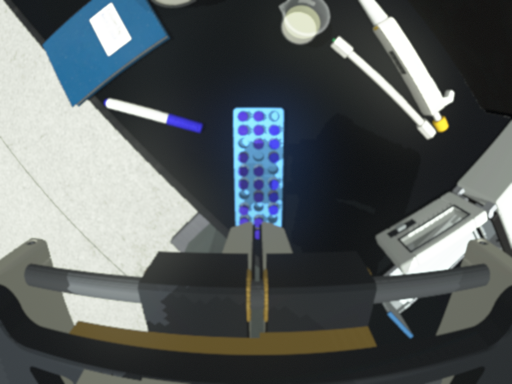

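View pics/side3.png

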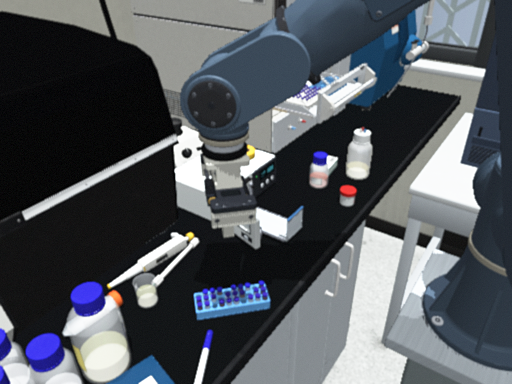

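```bash
python3 - <<'E'
from h import *
s=sense();c=calibration("wrist");print(s["tool_pos"],s["time"])
print("cam pos",-c["R"].T@c["t"])
T=s["tool_pos"]
print("wrist px of TCP",wproj(c,[T,[.4403,.2602,.02],T*[1,1,0]+[0,0,.02]]))
for n in("side","top"):
    c=calibration(n)
    for X in(T,np.array([.4403,.2602,.02])):
        p=c["K"]@(c["R"]@X+c["t"]);print(n,p[:2]/p[2])
E
```

```text
[0.44112995 0.26204053 0.1572836 ] 4.05
cam pos [0.4928378  0.31667268 0.34689157]
wrist px of TCP [[256.86076198 220.65575516]
 [257.10375857 177.25304511]
 [256.50423422 175.61236042]]
side [228.12326035 245.91587618]
side [231.58523368 297.94256492]
top [165.05430984 230.46269134]
top [174.89182695 237.12909477]
```

```bash
python3 -m handwheel '[[[0,0,0],[0,0,0],0.8],[[0,0,0],[0,0,0],0.8],[[0,0,0],[0,0,0],0.8],[[0,0,0],[0,0,0],0.8],[[0,0,0],[0,0,0],0.8]]' 25;python3 -m handwheel '[[[0,0,0],[0,0,0],0.8],[[0,0,0],[0,0,0],0.8],[[0,0,0],[0,0,0],0.8],[[0,0,0],[0,0,0],0.8],[[0,0,0],[0,0,0],0.8]]';  python3 go.py 0.4403 0.2602 0.004 46; python3 - <<'E'
from h import *
p,d=read_camera("wrist");cv2.imwrite("pics/wrist4.png",p[:,:,::-1])
c=calibration("wrist");P=wcloud(c,d);hsv=cv2.cvtColor(p,cv2.COLOR_RGB2HSV)
blue=((hsv[...,0]>90)&(hsv[...,0]<132)&(hsv[...,1]>90)&(hsv[...,2]>60)).astype(np.uint8);blue[280:]=0
n_,l,st,_=cv2.connectedComponentsWithStats(blue);k=1+np.argmax(st[1:,4]);q=P[(l==k)];q=q[(q[:,2]>.016)&(q[:,2]<.045)]
print("rack",cv2.minAreaRect((q[:,:2]*1000).astype(np.float32)),st[k])
E
```

```text
time: 4.55
tool_pos: [0.4391, 0.261, 0.1528]
orientation: [[0.693, 0.721, -0.001], [0.721, -0.693, -0.0], [-0.001, -0.0, -1.0]]
ft_force: [0.1, 0.5, 1.0]
gripper_width: 0.0358
time: 5.05
tool_pos: [0.4393, 0.2611, 0.1534]
orientation: [[0.693, 0.721, 0.0], [0.721, -0.693, 0.0], [0.0, 0.0, -1.0]]
ft_force: [0.6, 0.1, -0.4]
gripper_width: 0.076
turn [ 0.0003 -0.0022  0.1714] shift [0.     0.0013 0.1494]
t 5.05 pos [0.4393 0.2611 0.1534] yaw 46.17135879045068 F [ 0.6465  0.1022 -0.4271] w 0.07597151745075197 q [ 25.5044  18.9565 102.8486   0.0006  58.1928  69.3327]
rack ((440.3421630859375, 260.20556640625), (149.8046875, 54.05424880981445), 46.18000030517578) [ 231  105   56  136 6926]
```

View pics/wrist4.png

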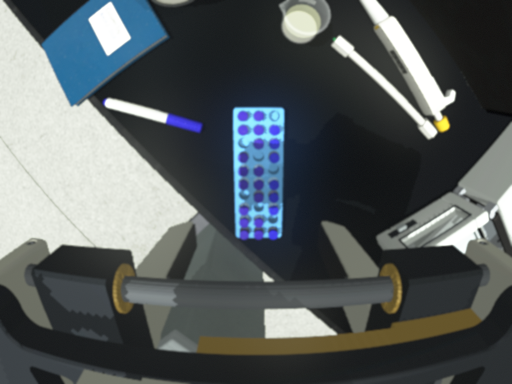

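```bash
python3 -m handwheel '[[[0,0,0],[0.000,0.001,0.045],0.65],[[0,0,0],[0.000,0.001,0.09],0.65],[[0,0,0],[0.000,0.001,0.13],0.65],[[0,0,0],[0.000,0.001,0.149],0.65],[[0,0,0],[0.000,0.001,0.149],0.65]]'; python3 - <<'E'
from h import *
print(sense()["tool_pos"],sense()["gripper_width"])
for n in("wrist","side","top"):
    p,d=read_camera(n);cv2.imwrite(f"pics/{n}5.png",p[:,:,::-1])
    if n=="side":cv2.imwrite("pics/side5b.png",cv2.resize(p[170:350,130:330,::-1],None,fx=3.3,fy=3.3,interpolation=2))
E
```

```text
time: 5.6
tool_pos: [0.4385, 0.2596, 0.0021]
orientation: [[0.693, 0.721, -0.004], [0.721, -0.693, -0.002], [-0.004, -0.002, -1.0]]
ft_force: [0.8, -1.0, 0.3]
gripper_width: 0.0771
[0.43849875 0.2596469  0.00208084] 0.07705148450151478
```

View pics/side5b.png

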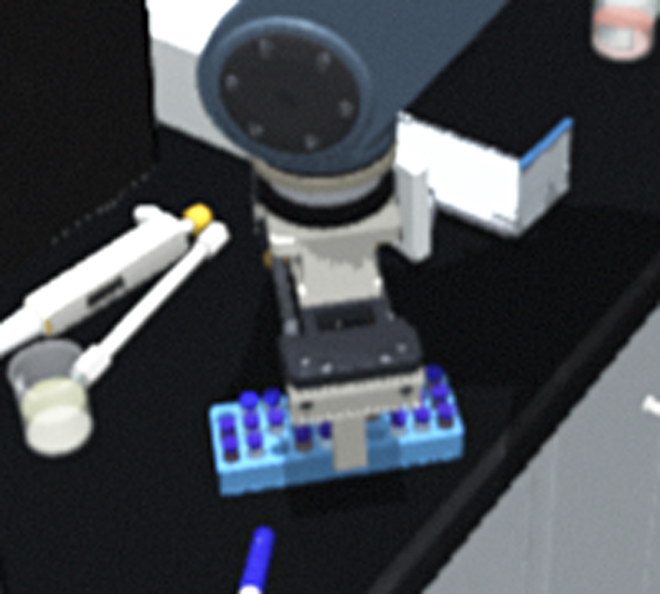

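View pics/wrist5.png

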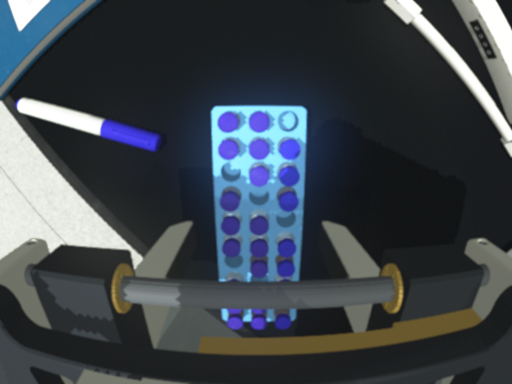

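The side and wrist views show the fingers straddling the block properly, down at the table. I'll close again in short steps and watch the opening.

```bash
for i in 1 2 3; do python3 -m handwheel '[[[0,0,0],[0,0,0],0.0],[[0,0,0],[0,0,0],0.0]]' 25; done; python3 - <<'E'
from h import *
print(sense()["tool_pos"],sense()["gripper_width"])
for n in("wrist","side"):
    p,d=read_camera(n);cv2.imwrite(f"pics/{n}6.png",p[:,:,::-1])
    if n=="side":cv2.imwrite("pics/side6b.png",cv2.resize(p[170:350,130:330,::-1],None,fx=3.3,fy=3.3,interpolation=2))
E
```

```text
time: 5.95
tool_pos: [0.4407, 0.2607, 0.0055]
orientation: [[0.692, 0.721, 0.002], [0.721, -0.692, 0.001], [0.002, 0.001, -1.0]]
ft_force: [0.5, 0.9, 0.3]
gripper_width: 0.0649
time: 6.15
tool_pos: [0.4402, 0.2605, 0.0047]
orientation: [[0.692, 0.721, 0.0], [0.721, -0.692, 0.0], [0.001, 0.0, -1.0]]
ft_force: [-0.0, -0.3, -0.2]
gripper_width: 0.0496
time: 6.35
tool_pos: [0.44, 0.2604, 0.0044]
orientation: [[0.693, 0.721, -0.0], [0.721, -0.693, 0.0], [-0.0, -0.0, -1.0]]
ft_force: [-0.1, -0.9, -0.4]
gripper_width: 0.0463
[0.44003704 0.26040348 0.00439689] 0.04630540332171024
```

View pics/side6b.png

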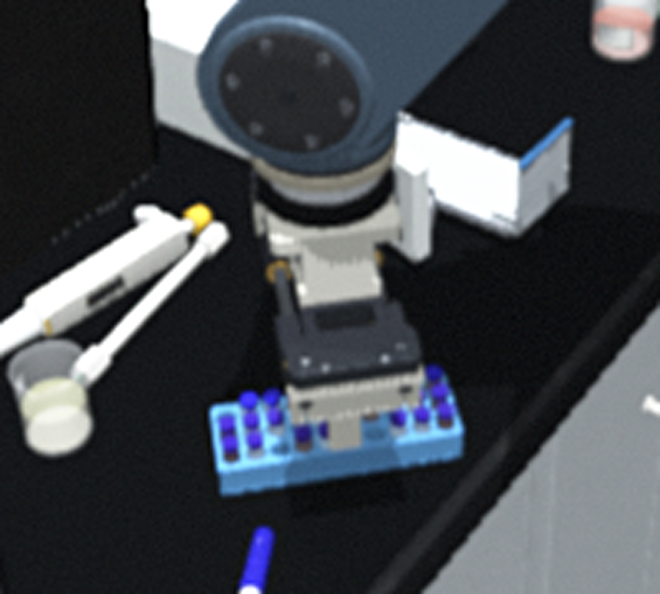

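View pics/wrist6.png

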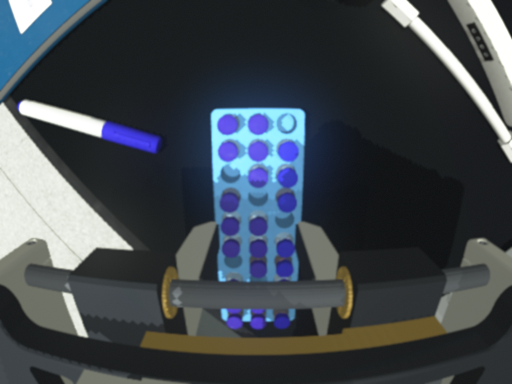

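```bash
python3 - <<'E'
from h import *
np.set_printoptions(precision=4,suppress=True)
s=sense();c=calibration("wrist");T=s["tool_pos"]
p,d=read_camera("wrist");P=wcloud(c,d)
L=(P-T)@s["orientation"]
for r in(218,222,226,230,240):
    for u in(185,190,195,200,205,318,324): print(r,u,L[r,u],p[r,u],end=' | ')
    print()
cs=calibration("side");print("side cam",-cs["R"].T@cs["t"])
y=s["orientation"][:,1]
for off in(-.0,-.023,.023,-.03,.03):
  for z in (0,.0044,.015,.025,.03):
    X=T+y*off;X[2]=z;q=cs["K"]@(cs["R"]@X+cs["t"]);q=q[:2]/q[2];print(off,z,((q-[130,170])*3.3).round())
E
```

```text
218 185 [-0.0001 -0.0511  0.0042] [24 28 34] | 218 190 [ 0.0001 -0.0474  0.004 ] [22 28 35] | 218 195 [ 0.0004 -0.0436  0.0032] [23 30 38] | 218 200 [ 0.0001 -0.0402  0.0043] [24 31 40] | 218 205 [-0.0002 -0.0367  0.0051] [26 32 42] | 218 318 [-0.0001  0.0434  0.0045] [25 29 39] | 218 324 [-0.0002  0.0478  0.0045] [24 27 35] | 
222 185 [-0.0029 -0.0512  0.0035] [24 29 34] | 222 190 [-0.0035 -0.0479  0.0052] [25 30 36] | 222 195 [-0.0034 -0.0442  0.005 ] [23 29 35] | 222 200 [-0.0035 -0.0406  0.0056] [24 31 39] | 222 205 [-0.0033 -0.0369  0.0053] [49 53 56] | 222 318 [-0.0035  0.0438  0.0052] [24 29 36] | 222 324 [-0.0033  0.048   0.0045] [25 28 35] | 
226 185 [-0.0062 -0.0516  0.0041] [27 30 34] | 226 190 [-0.0062 -0.048   0.0043] [25 29 34] | 226 195 [-0.0061 -0.0442  0.0041] [73 76 72] | 226 200 [ 0.0087 -0.0333 -0.0303] [113 116 107] | 226 205 [ 0.0087 -0.0303 -0.0303] [118 123 113] | 226 318 [-0.0059  0.0436  0.0037] [82 85 81] | 226 324 [-0.0062  0.0482  0.0041] [23 28 34] | 
230 185 [-0.0092 -0.0518  0.0037] [28 32 35] | 230 190 [-0.0093 -0.0482  0.0041] [43 46 46] | 230 195 [ 
[... 492 characters left out ...]
 [ 0.0086  0.0323 -0.0492] [118 122 111] | 240 324 [ 0.0083  0.0356 -0.0489] [118 121 111] | 
side cam [0.0294 0.7643 0.6849]
-0.0 0 [337. 445.]
-0.0 0.0044 [336. 440.]
-0.0 0.015 [336. 428.]
-0.0 0.025 [335. 417.]
-0.0 0.03 [335. 411.]
-0.023 0 [342. 473.]
-0.023 0.0044 [342. 468.]
-0.023 0.015 [342. 456.]
-0.023 0.025 [341. 444.]
-0.023 0.03 [341. 438.]
0.023 0 [331. 419.]
0.023 0.0044 [331. 414.]
0.023 0.015 [330. 402.]
0.023 0.025 [329. 391.]
0.023 0.03 [329. 385.]
-0.03 0 [344. 482.]
-0.03 0.0044 [344. 476.]
-0.03 0.015 [343. 464.]
-0.03 0.025 [343. 453.]
-0.03 0.03 [343. 447.]
0.03 0 [329. 411.]
0.03 0.0044 [329. 406.]
0.03 0.015 [328. 394.]
0.03 0.025 [328. 383.]
0.03 0.03 [327. 377.]
```

The side view puts the near fingertip at about (338,447) in the zoomed picture. That is about 22 mm above the table, while the reported TCP is at 4 mm. So the real fingertips end about 18 mm short of the reported TCP, and the fingers slid shut over the block's top. I'll reopen and go deeper in small, force-checked steps.

```bash
for i in 1; do python3 -m handwheel '[[[0,0,0],[0,0,0],0.65],[[0,0,0],[0,0,0],0.65],[[0,0,0],[0,0,0],0.65],[[0,0,0],[0,0,0],0.65],[[0,0,0],[0,0,0],0.65]]' ; python3 -m handwheel '[[[0,0,0],[0,0,0.005],0.65],[[0,0,0],[0,0,0.008],0.65]]';python3 -m handwheel '[[[0,0,0],[0,0,0.003],0.65],[[0,0,0],[0,0,0.004],0.65]]'; done; python3 - <<'E'
from h import *
print(sense()["tool_pos"],sense()["gripper_width"],sense()["ft_force"])
for n in("side",):
    p,d=read_camera(n)
    if n=="side":cv2.imwrite("pics/side7b.png",cv2.resize(p[170:350,130:330,::-1],None,fx=3.3,fy=3.3,interpolation=2))
E
```

```text
time: 7.0
tool_pos: [0.4401, 0.2604, 0.0044]
orientation: [[0.693, 0.721, 0.0], [0.721, -0.693, 0.0], [0.0, 0.0, -1.0]]
ft_force: [-0.1, 0.5, -0.2]
gripper_width: 0.0762
time: 7.2
tool_pos: [0.4399, 0.2603, -0.0041]
orientation: [[0.693, 0.721, -0.0], [0.721, -0.693, -0.0], [-0.0, -0.0, -1.0]]
ft_force: [0.1, 0.1, 0.2]
gripper_width: 0.0769
time: 7.4
tool_pos: [0.4398, 0.2603, -0.0081]
orientation: [[0.693, 0.721, -0.001], [0.721, -0.693, -0.0], [-0.001, -0.0, -1.0]]
ft_force: [0.5, 0.7, -0.3]
gripper_width: 0.0767
[ 0.43983619  0.26030182 -0.00812291] 0.07670764138345335 [ 0.5006559   0.66920569 -0.34167916]
```

View pics/side7b.png

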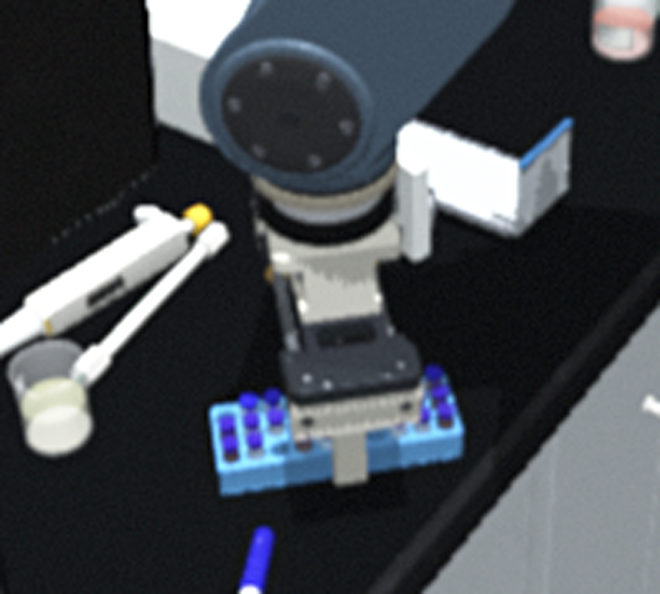

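There is still no force at a reported z of -8 mm, which confirms the offset. Before closing I'll check how far the gripper body hangs above the real tips. It has to clear the open door's 92 mm top when placing.

```bash
python3 - <<'E'
from h import *
np.set_printoptions(precision=4,suppress=True)
s=sense();T=s["tool_pos"];O=s["orientation"]
c=calibration("wrist");p,d=read_camera("wrist");L=((wcloud(c,d)-T)@O).reshape(-1,3)
cs=calibration("side");ps,ds=read_camera("side");S=((cloud(cs,ds)-T)@O).reshape(-1,3)
for n,Q in(("wrist",L),("side",S)):
    Q=Q[~np.isnan(Q).any(1)]
    for lo in np.arange(-.13,.121,.01):
        m=(abs(Q[:,0])<.045)&(Q[:,1]>lo)&(Q[:,1]<lo+.01)
        z=Q[m,2]; h,_=np.histogram(z,bins=np.arange(-.15,.0201,.01)); print(n,round(lo,3),"z from -150mm:",h)
E
```

```text
wrist -0.13 z from -150mm: [  0   0   0   0   0   0   0   0   0   0   0   0   0   0 605   0   0]
wrist -0.12 z from -150mm: [  0   0   0   0   0   0   0   0   0   0   0   0   0   1 804   0   0]
wrist -0.11 z from -150mm: [  0   0   0   0   0   0   0   0   0   0   0   0   0   0 989   0   0]
wrist -0.1 z from -150mm: [   1    0    0    0    0    0    0    0    0    0    0    0    0    2
 1129    0    0]
wrist -0.09 z from -150mm: [  60   12  147  131   12    0    0    0    0    0    0    0    0    0
 1280    0    0]
wrist -0.08 z from -150mm: [ 238  372 1359  343   51    0    0    0    0    0    0    0    0    0
 1160    0    0]
wrist -0.07 z from -150mm: [2007  927  322  187    0    0    0    0    0    0    0    0    0    0
 1042    0    0]
wrist -0.06 z from -150mm: [ 923 1486  519  303    0    0   70   97   73   55   38   21    0    0
  988    0    0]
wrist -0.05 z from -150mm: [1092 1748  975  638  168   65  211  226  198  159  136  120   50    1
 1325    0    0]
wrist -0.04 z from -150mm: [1157  154 1622  584  239  108   51  134  166  174  130  128   79    1
 1798    0    0]
wrist
[... 3293 characters left out ...]
  0  0  0  0  0]
side 0.04 z from -150mm: [ 0  9  9 11  0  0  0  0  1  3  0  0  0  0  0  0  0]
side 0.05 z from -150mm: [0 8 1 0 0 0 0 0 0 0 0 0 0 1 9 0 0]
side 0.06 z from -150mm: [ 5  7  2  1  0  0  0  0  0  0  0  0  0  2 24  0  0]
side 0.07 z from -150mm: [ 3  3  1  0  0  0  0  0  0  0  0  0  0  4 23  0  0]
side 0.08 z from -150mm: [ 1  1  6  0  0  0  0  0  0  0  0  0  0  5 25  0  0]
side 0.09 z from -150mm: [ 1  0  0  0  0  0  0  0  0  0  0  0  0  3 37  0  0]
side 0.1 z from -150mm: [ 0  0  0  0  0  0  0  0  0  0  0  0  0  4 28  0  0]
side 0.11 z from -150mm: [ 0  0  0  0  0  0  0  0  0  0  0  0  0  2 33  0  0]
side 0.12 z from -150mm: [ 0  0  0  0  0  0  0  0  0  0  0  0  0  6 27  0  0]
```

The real tips lie about 18–19 mm behind the reported TCP. The body starts about 84 mm above the tips, so it will clear the door top. I'll go 4 mm deeper and grip.

```bash
python3 -m handwheel '[[[0,0,0],[0,0,0.004],0.65],[[0,0,0],[0,0,0.004],0.0],[[0,0,0],[0,0,0.004],-0.2],[[0,0,0],[0,0,0.004],-0.2],[[0,0,0],[0,0,0.004],-0.2]]' 25;python3 -m handwheel '[[[0,0,0],[0,0,0],-0.4],[[0,0,0],[0,0,0],-0.4],[[0,0,0],[0,0,0],-0.4]]'
```

```text
time: 8.05
tool_pos: [0.4401, 0.2604, -0.0116]
orientation: [[0.692, 0.721, 0.0], [0.721, -0.692, 0.0], [0.0, 0.0, -1.0]]
ft_force: [0.1, -0.9, 0.1]
gripper_width: 0.0535
time: 8.35
tool_pos: [0.4401, 0.2604, -0.0116]
orientation: [[0.693, 0.721, 0.0], [0.721, -0.693, 0.0], [0.0, 0.0, -1.0]]
ft_force: [-0.0, -1.3, 0.7]
gripper_width: 0.0538
```

Gripped at 53.8 mm. Lift.

```bash
python3 -m handwheel '[[[0,0,0],[0,0,-0.02],-1],[[0,0,0],[0,0,-0.05],-1],[[0,0,0],[0,0,-0.09],-1],[[0,0,0],[0,0,-0.13],-1],[[0,0,0],[0,0,-0.13],-1]]';  python3 go.py 0.53 -0.003 0.115 0
```

```text
time: 8.85
tool_pos: [0.4422, 0.2615, 0.1228]
orientation: [[0.692, 0.721, 0.007], [0.721, -0.692, 0.003], [0.007, 0.003, -1.0]]
ft_force: [0.2, 0.1, -3.2]
gripper_width: 0.0535
turn [-0.0222 -0.4501 46.1723] shift [-0.1301  0.2465  0.0075]
t 8.85 pos [0.4422 0.2615 0.1228] yaw 46.17309414352464 F [ 0.2351  0.1138 -3.2409] w 0.05354053348623427 q [ 25.4025  21.3978 104.3407   0.0048  53.8231  69.2271]
```

```bash
python3 -m handwheel '[[[0,0,8],[-0.02,0.04,0],-1],[[0,0,16],[-0.045,0.08,0],-1],[[0,0,24],[-0.065,0.125,0],-1],[[0,0,32],[-0.09,0.17,0],-1],[[0,0,39],[-0.11,0.21,0],-1]]';python3 -m handwheel '[[[0,0,5],[0.001,0.03,0],-1],[[0,0,7],[0.003,0.041,0],-1],[[0,0,7],[0.003,0.041,0],-1]]';  python3 go.py 0.53 -0.003 0.115 0
```

```text
time: 9.35
tool_pos: [0.515, 0.0335, 0.1173]
orientation: [[0.993, 0.119, -0.002], [0.119, -0.993, 0.0], [-0.002, -0.0, -1.0]]
ft_force: [1.2, 0.4, -3.2]
gripper_width: 0.0537
time: 9.65
tool_pos: [0.5232, -0.0055, 0.1175]
orientation: [[1.0, 0.001, -0.001], [0.001, -1.0, 0.0], [-0.001, -0.0, -1.0]]
ft_force: [0.6, 0.3, -1.5]
gripper_width: 0.0536
turn [-0.0117  0.0735  0.0756] shift [ 0.0068 -0.0024  0.0025]
t 9.65 pos [ 0.5232 -0.0055  0.1175] yaw 0.07562169395541594 F [ 0.634   0.2788 -1.5486] w 0.05358221570803005 q [ -5.6984  22.972  102.8124   0.0052  54.2899  84.223 ]
```

Next, compare the rack and tray in the cameras.

```bash
python3 - <<'E'
from h import *
np.set_printoptions(precision=4,suppress=True)
s=sense();T=s["tool_pos"]
c=calibration("wrist");p,d=read_camera("wrist");P=wcloud(c,d)
cv2.imwrite("pics/w8.png",cv2.resize(p[:,:,::-1],None,fx=1.5,fy=1.5,interpolation=2))
ct=calibration("top");pt,dt=read_camera("top");Pt=cloud(ct,dt)
ps,_=read_camera("side");cv2.imwrite("pics/s8.png",cv2.resize(ps[130:300,150:350,::-1],None,fx=3.3,fy=3.3,interpolation=2))
print(T)
for n,Q in(("w",P),("t",Pt)):
    S=Q.reshape(-1,3);S=S[~np.isnan(S).any(1)]
    fl=S[(S[:,2]>.013)&(S[:,2]<.024)&(abs(S[:,1])<.06)&(S[:,0]>.43)&(S[:,0]<.66)]
    if len(fl)>20:print(n,"floor",len(fl),fl.min(0),fl.max(0),np.percentile(fl,[2,98],axis=0))
    f=S[(S[:,2]>.06)&(S[:,2]<.083)&(abs(S[:,1])<.045)&(S[:,0]>.43)&(S[:,0]<.458)]
    if len(f)>5:print(n,"front",len(f),f.min(0),f.max(0))
hsv=cv2.cvtColor(p,cv2.COLOR_RGB2HSV)
blue=((hsv[...,0]>90)&(hsv[...,0]<132)&(hsv[...,1]>90)&(hsv[...,2]>60))
q=P[blue];q=q[(q[:,2]>.14)&(q[:,2]<.18)&(abs(q[:,1])<.06)];print("rack",len(q),q.min(0),q.max(0),cv2.minAreaRect((q[:,:2]*1000).astype(np.float32)))
E
```

```text
[ 0.5232 -0.0055  0.1175]
w floor 1367 [ 0.5125 -0.0413  0.0132] [0.6307 0.0599 0.024 ] [[ 0.5239 -0.0401  0.0158]
 [ 0.62    0.0578  0.0229]]
rack 16285 [ 0.4481 -0.0335  0.14  ] [0.5988 0.0224 0.1665] ((523.44091796875, -5.589412689208984), (150.6125946044922, 55.85000991821289), 0.178838312625885)
```

View pics/w8.png

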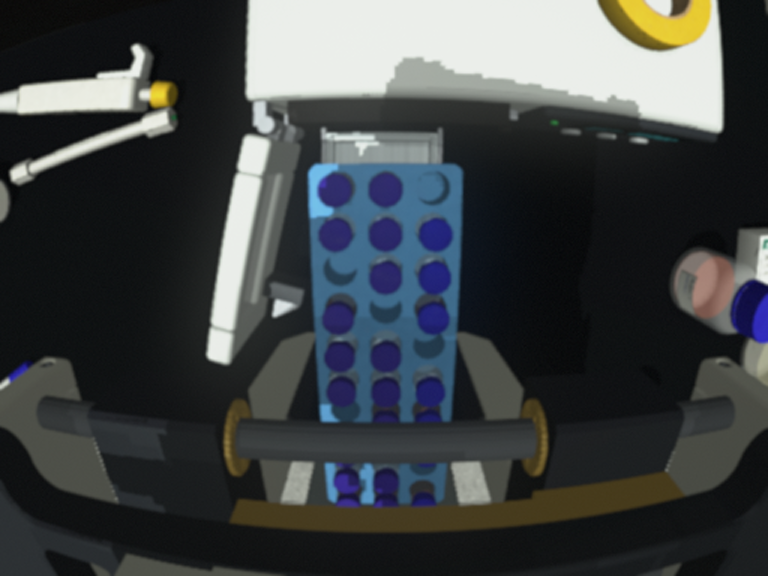

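View pics/s8.png

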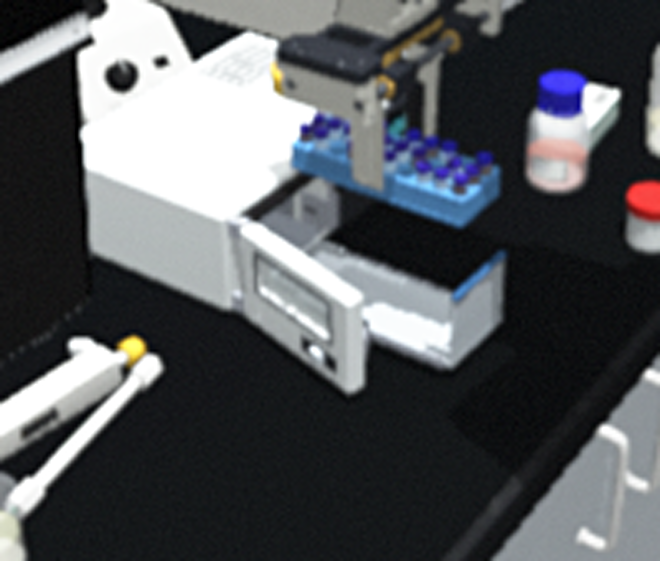

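```bash
python3 - <<'E'
from h import *
np.set_printoptions(precision=4,suppress=True)
c=calibration("wrist");p,d=read_camera("wrist");P=wcloud(c,d)
cv2.imwrite("pics/w9.png",cv2.resize(p[70:120,200:310,::-1],None,fx=7,fy=7,interpolation=2))
S=P[75:118,200:310].reshape(-1,3)
for lo,hi in((.014,.024),(.024,.034),(.034,.05)):
    for x0 in(.605,.61,.615,.62,.625,.63):
        q=S[(S[:,2]>lo)&(S[:,2]<hi)&(S[:,0]>x0)&(S[:,0]<x0+.005)]
        if len(q)>3:print(lo,x0,len(q),np.sort(q[:,1])[[0,1,-2,-1]])
E
```

```text
0.014 0.605 390 [-0.0408 -0.0407  0.0506  0.051 ]
0.014 0.61 181 [-0.0417 -0.0416  0.0507  0.0511]
0.014 0.615 142 [-0.0407 -0.0406  0.0492  0.0508]
0.014 0.62 14 [0.0329 0.0334 0.0496 0.0501]
0.024 0.605 38 [-0.0363 -0.0362  0.0503  0.0503]
0.024 0.61 270 [-0.0364 -0.0363  0.0503  0.0504]
0.024 0.615 68 [-0.032  -0.0312  0.0493  0.0496]
0.024 0.62 6 [0.0362 0.0364 0.0488 0.0494]
0.034 0.615 17 [0.0364 0.0365 0.0414 0.0481]
0.034 0.62 7 [0.0363 0.0363 0.0367 0.0367]
```

View pics/w9.png

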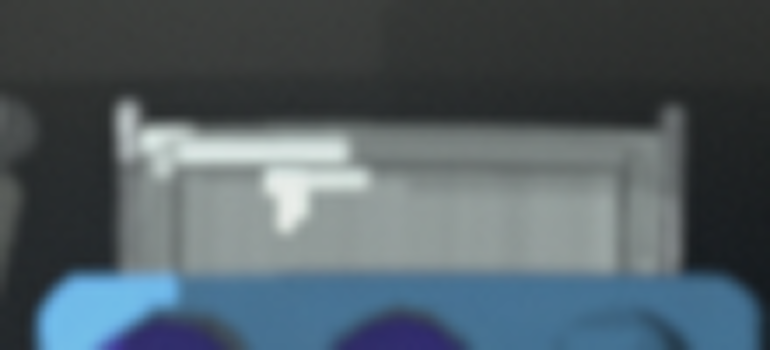

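```bash
python3 - <<'E'
from h import *
np.set_printoptions(precision=4,suppress=True)
c=calibration("wrist")
f=lambda a:np.array(a)/7+[200-.43,70-.43]
print("edges",wplane(c,f([[115,240],[683,240]]),.019))
print("lug inner top",wplane(c,f([[180,220],[622,220]]),.027),wplane(c,f([[155,220],[640,220]]),.027))
print("stop top back/front",wplane(c,f([[400,128],[400,165]]),.030))
E
```

```text
edges [[ 0.6024  0.0359  0.019 ]
 [ 0.6028 -0.0421  0.019 ]]
lug inner top [[ 0.6049  0.0261  0.027 ]
 [ 0.6052 -0.0328  0.027 ]] [[ 0.605   0.0294  0.027 ]
 [ 0.6053 -0.0352  0.027 ]]
stop top back/front [[ 0.617  -0.0032  0.03  ]
 [ 0.612  -0.0032  0.03  ]]
```

```bash
python3 -m handwheel '[[[0,0,0],[0.0078,-0.0023,0.01],-1],[[0,0,0],[0.0078,-0.0023,0.04],-1],[[0,0,0],[0.0078,-0.0023,0.07],-1],[[0,0,0],[0.0078,-0.0023,0.08],-1],[[0,0,0],[0.0078,-0.0023,0.08],-1]]';  python3 go.py 0.531 -0.0032 0.009 0
```

```text
time: 10.35
tool_pos: [0.5306, -0.0018, 0.037]
orientation: [[1.0, 0.004, -0.003], [0.004, -1.0, 0.0], [-0.003, -0.0, -1.0]]
ft_force: [0.3, -0.2, -0.9]
gripper_width: 0.0536
turn [-0.0163  0.1573  0.2228] shift [0.0005 0.0014 0.028 ]
t 10.35 pos [ 0.5306 -0.0018  0.037 ] yaw 0.22285968119531838 F [ 0.2563 -0.2223 -0.9447] w 0.053641536783351776 q [ -5.219   30.8239 104.3664   0.0022  44.9679  84.5566]
```

```bash
python3 - <<'E'
from h import *
np.set_printoptions(precision=4,suppress=True)
c=calibration("wrist");p,d=read_camera("wrist");P=wcloud(c,d)
cv2.imwrite("pics/w10.png",cv2.resize(p[60:260,180:340,::-1],None,fx=3.5,fy=3,interpolation=2))
hsv=cv2.cvtColor(p,cv2.COLOR_RGB2HSV)
blue=((hsv[...,0]>90)&(hsv[...,0]<132)&(hsv[...,1]>90)&(hsv[...,2]>60))
q=P[blue];q=q[(q[:,2]>.06)&(q[:,2]<.09)&(abs(q[:,1])<.06)];print("rack",len(q),cv2.minAreaRect((q[:,:2]*1000).astype(np.float32)),sense()["tool_pos"])
E
```

```text
rack 16178 ((527.5714111328125, -2.0728626251220703), (156.75457763671875, 55.94842529296875), 0.27312543988227844) [ 0.5314 -0.0019  0.0383]
```

View pics/w10.png

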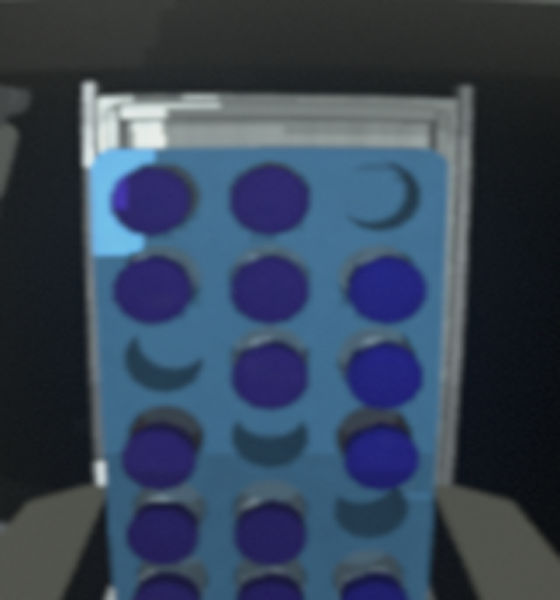

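The wrist view shows the rack over the nest, but about 1.3 mm left of the tray's middle. I'll correct that and descend.

```bash
python3 -m handwheel '[[[0,0,0.2],[0,0.0013,0.003],-1],[[0,0,0.2],[0,0.0013,0.010],-1],[[0,0,0.2],[0,0.0013,0.017],-1],[[0,0,0.2],[0,0.0013,0.022],-1],[[0,0,0.2],[0,0.0013,0.022],-1]]';python3 -m handwheel '[[[0,0,0],[0,0,0.002],-1],[[0,0,0],[0,0,0.004],-1],[[0,0,0],[0,0,0.006],-1],[[0,0,0],[0,0,0.006],-1]]';  python3 go.py 0.531 -0.0032 0.008 0
python3 - <<'E'
from h import *
p,d=read_camera("wrist")
cv2.imwrite("pics/w11.png",cv2.resize(p[60:260,180:340,::-1],None,fx=3.5,fy=3,interpolation=2))
ps,_=read_camera("side");cv2.imwrite("pics/s11.png",cv2.resize(ps[130:300,150:350,::-1],None,fx=3.3,fy=3.3,interpolation=2))
E
```

```text
time: 10.9
tool_pos: [0.5308, -0.0036, 0.0156]
orientation: [[1.0, -0.001, -0.001], [-0.001, -1.0, 0.0], [-0.001, -0.0, -1.0]]
ft_force: [-0.2, 0.0, -1.3]
gripper_width: 0.0538
time: 11.3
tool_pos: [0.5311, -0.0037, 0.0102]
orientation: [[1.0, -0.001, -0.0], [-0.001, -1.0, 0.0], [-0.0, -0.0, -1.0]]
ft_force: [-0.3, -0.4, -1.8]
gripper_width: 0.0539
turn [-0.0021  0.0157 -0.0297] shift [-0.0001 -0.0005  0.0022]
t 11.3 pos [ 0.5311 -0.0037  0.0102] yaw -0.029717618654540548 F [-0.3157 -0.4245 -1.8038] w 0.05390689463794369 q [ -5.4168  33.4607 104.8945   0.0009  41.6606  84.6122]
```

View pics/w11.png

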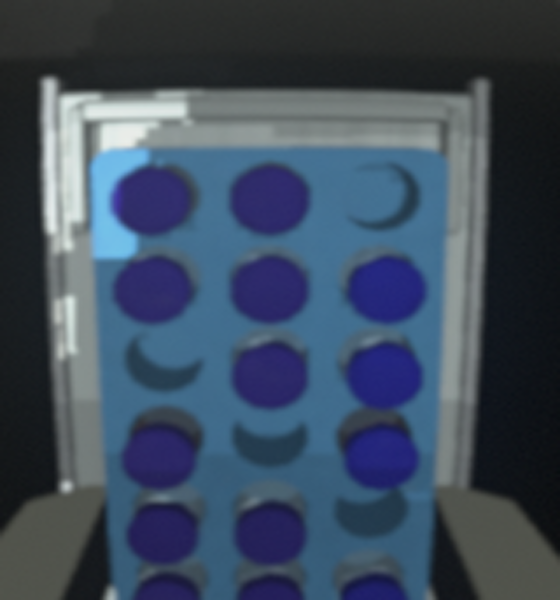

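View pics/s11.png

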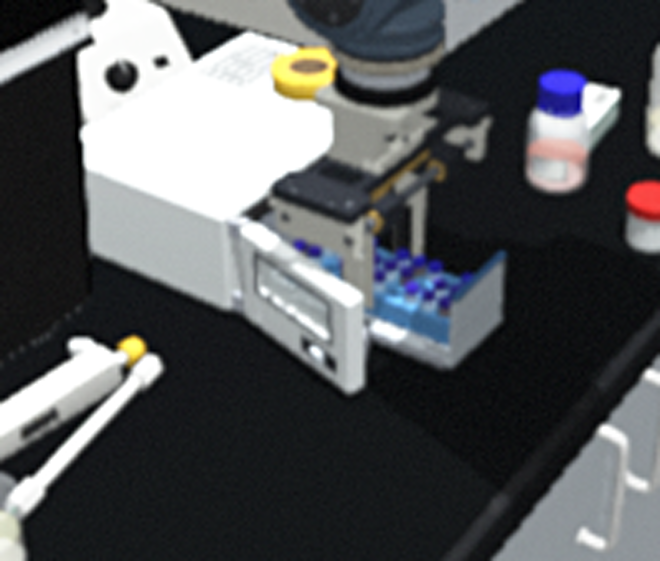

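The rack sits centred between the lugs. I'll lower the last 2 mm or so, release and lift clear.

```bash
python3 -m handwheel '[[[0,0,0],[0,0,0.0015],-1],[[0,0,0],[0,0,0.0028],-1],[[0,0,0],[0,0,0.0028],-1]]'; python3 -m handwheel '[[[0,0,0],[0,0,0],0.45],[[0,0,0],[0,0,0],0.45],[[0,0,0],[0,0,0],0.45],[[0,0,0],[0,0,0],0.45],[[0,0,0],[0,0,0],0.45]]'; python3 -m handwheel '[[[0,0,0],[0,0,-0.02],0.45],[[0,0,0],[0,0,-0.06],0.45],[[0,0,0],[0,0,-0.10],0.45],[[0,0,0],[0,0,-0.14],0.45],[[0,0,0],[0,0,-0.16],0.45]]'; python3 go.py 0.38 -0.003 0.15 0
python3 - <<'E'
from h import *
c=calibration("wrist")
p,d=read_camera("wrist");P=wcloud(c,d)
cv2.imwrite("pics/w12.png",cv2.resize(p[:,:,::-1],None,fx=1.5,fy=1.5,interpolation=2))
hsv=cv2.cvtColor(p,cv2.COLOR_RGB2HSV)
blue=((hsv[...,0]>90)&(hsv[...,0]<132)&(hsv[...,1]>90)&(hsv[...,2]>60))
q=P[blue];q=q[(q[:,2]>.036)&(q[:,2]<.05)&(abs(q[:,1])<.06)&(q[:,0]>.452)];print("rack",len(q),cv2.minAreaRect((q[:,:2]*1000).astype(np.float32)),np.median(q[:,2]))
E
```

```text
time: 11.7
tool_pos: [0.5312, -0.0037, 0.0075]
orientation: [[1.0, -0.001, -0.0], [-0.001, -1.0, 0.0], [-0.0, -0.0, -1.0]]
ft_force: [-1.0, 0.4, -2.2]
gripper_width: 0.0536
time: 12.2
tool_pos: [0.5313, -0.0037, 0.0076]
orientation: [[1.0, -0.001, 0.0], [-0.001, -1.0, -0.0], [0.0, 0.0, -1.0]]
ft_force: [0.8, 0.4, 0.1]
gripper_width: 0.0674
time: 12.7
tool_pos: [0.5323, -0.0038, 0.171]
orientation: [[1.0, -0.0, 0.004], [-0.0, -1.0, -0.0], [0.004, 0.0, -1.0]]
ft_force: [0.3, -0.1, -0.9]
gripper_width: 0.0674
turn [ 0.023  -0.2401 -0.0269] shift [-0.1524 -0.0007  0.0204]
t 12.7 pos [ 0.5323 -0.0038  0.171 ] yaw -0.02683327302894065 F [ 0.264  -0.1124 -0.9164] w 0.06736951329625798 q [-5.4159 19.7069 98.9381 -0.0004 61.1138 84.6112]
rack 3414 ((531.1468505859375, -4.019289016723633), (53.33006286621094, 149.42013549804688), 89.81939697265625) 0.04071581933947124
```

View pics/w12.png

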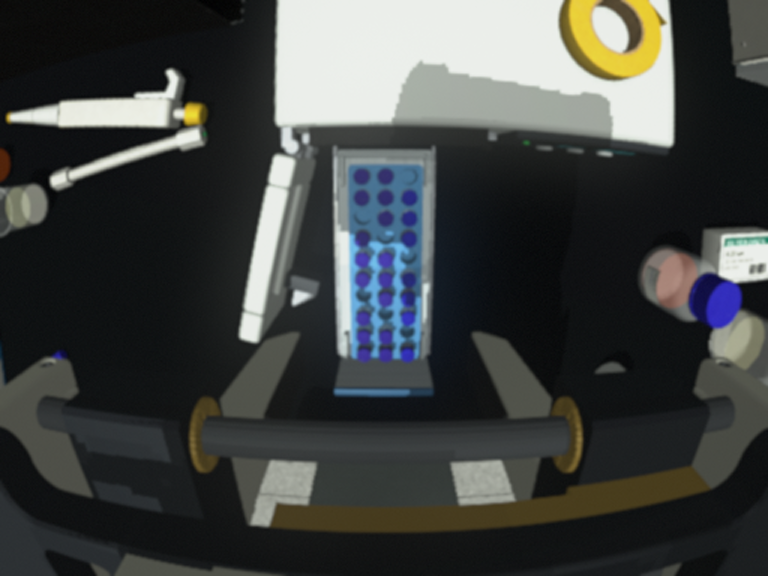

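The rack stands in the nest: its centre measures (0.531, -0.004) with the block top at 41 mm. While moving back with the fingers shut, I'll measure the door and doorway.

```bash
python3 -m handwheel '[[[0,0,0],[-0.045,-0.001,0],-0.8],[[0,0,0],[-0.09,-0.001,0],-0.95],[[0,0,0],[-0.13,-0.001,0],-0.95],[[0,0,0],[-0.152,-0.001,0],-0.95],[[0,0,0],[-0.152,-0.001,0],-0.95]]'; python3 go.py 0.38 -0.003 0.15 0
python3 - <<'E'
from h import *
np.set_printoptions(precision=4,suppress=True)
c=calibration("wrist")
p,d=read_camera("wrist");P=wcloud(c,d)
cv2.imwrite("pics/w13.png",cv2.resize(p[0:200,100:350,::-1],None,fx=3.2,fy=3,interpolation=2))
S=P[:250].reshape(-1,3);S=S[~np.isnan(S).any(1)]
q=S[(S[:,2]>.087)&(S[:,2]<.095)&(S[:,0]>.47)&(S[:,0]<.615)&(S[:,1]>.03)&(S[:,1]<.12)]
print("door top",len(q),cv2.minAreaRect((q[:,:2]*1000).astype(np.float32)),cv2.boxPoints(cv2.minAreaRect((q[:,:2]*1000).astype(np.float32))))
# cooler front by height
for y0,y1 in((-.18,-.08),(-.05,.03)):
  for z in np.arange(.02,.1,.01):
    q=S[(S[:,1]>y0)&(S[:,1]<y1)&(S[:,2]>z)&(S[:,2]<z+.01)&(S[:,0]>.58)&(S[:,0]<.75)]
    if len(q)>5:print(y0,z.round(3),len(q),np.percentile(q[:,0],[2,20,50]))
E
```

```text
time: 13.25
tool_pos: [0.3769, -0.0024, 0.1672]
orientation: [[1.0, -0.001, -0.001], [-0.001, -1.0, 0.0], [-0.001, -0.0, -1.0]]
ft_force: [0.9, -0.7, -0.9]
gripper_width: 0.032
turn [-0.0063  0.0643 -0.0398] shift [0.0031 0.0006 0.0172]
t 13.25 pos [ 0.3769 -0.0024  0.1672] yaw -0.03978687532983205 F [ 0.9489 -0.6661 -0.9048] w 0.03196502103282363 q [ -7.4551   3.8553 119.8592  -0.0025  56.3501  82.5861]
door top 1106 ((525.11767578125, 79.76557159423828), (15.543542861938477, 69.03646087646484), 75.71633911132812) [[489.7491  80.7505]
 [556.6513  63.7176]
 [560.4863  78.7807]
 [493.584   95.8135]]
```

View pics/w13.png

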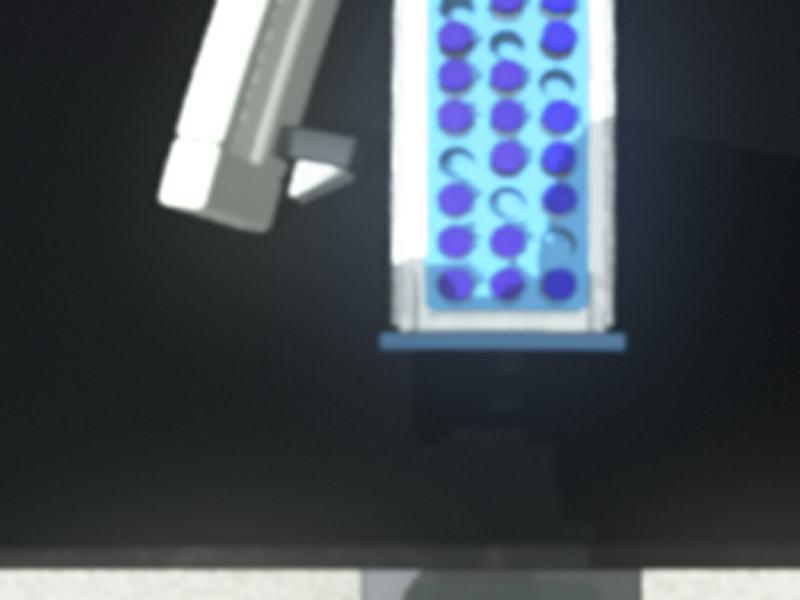

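```bash
python3 -m handwheel '[[[0,8,0],[0.01,0.0006,0.01],-0.95],[[0,16,0],[0.02,0.0006,0.03],-0.95],[[0,24,0],[0.035,0.0006,0.06],-0.95],[[0,30,0],[0.045,0.0006,0.09],-0.95],[[0,30,0],[0.057,0.0006,0.125],-0.95]]';python3 -m handwheel '[[[0,0,0],[0,0,0],-0.95],[[0,0,0],[0,0,0],-0.95]]'; python3 go.py
python3 - <<'E'
from h import *
ps,_=read_camera("side");cv2.imwrite("pics/s14.png",cv2.resize(ps[100:300,150:350,::-1],None,fx=3,fy=3,interpolation=2))
E
```

```text
time: 13.8
tool_pos: [0.4268, 0.0263, 0.1052]
orientation: [[0.897, 0.053, 0.439], [0.012, -0.995, 0.097], [0.442, -0.082, -0.893]]
ft_force: [0.2, 0.6, 0.4]
gripper_width: 0.0023
time: 14.0
tool_pos: [0.4267, 0.0259, 0.1059]
orientation: [[0.898, 0.053, 0.438], [0.012, -0.995, 0.096], [0.441, -0.081, -0.894]]
ft_force: [-0.6, 0.8, -1.1]
gripper_width: 0.0022
t 14.0 pos [0.4267 0.0259 0.1059] yaw 0.7643074667249463 F [-0.6313  0.7633 -1.0904] w 0.00215642089226409 q [ -9.6478   6.0523 135.5508  36.149   16.5347  45.5234]
```

View pics/s14.png

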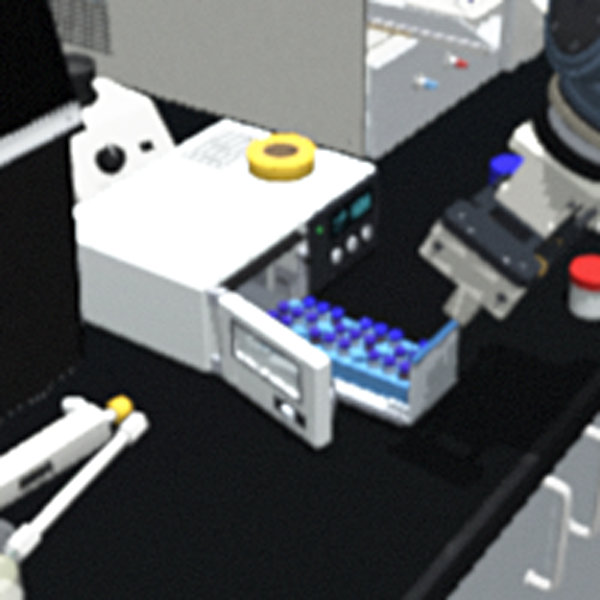

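The wrist is close to its singular range, so a 30° tilt is too much here. I'll use about 18° instead, enough to pass under the doorway's upper edge with a low contact.

```bash
cat > go2.py <<'E'
import sys
from bench import *
import numpy as np
from scipy.spatial.transform import Rotation as Ro
# args: real tip x y z, yaw, tilt(about tool y) 
np.set_printoptions(precision=4,suppress=True)
s=sense();R=s["orientation"];p=s["tool_pos"]
x,y,z,a,t=map(float,sys.argv[1:6])
T=Ro.from_euler('z',a,degrees=True).as_matrix()@np.diag([1,-1,-1.])@Ro.from_euler('y',t,degrees=True).as_matrix()
P=np.array([x,y,z])+.0185*T[:,2]
print("turn",Ro.from_matrix(R.T@T).as_rotvec(degrees=True),"shift",R.T@(P-p))
print("t",s["time"],"tip",p-.0185*R[:,2],"F",s["ft_force"],"q",s["q"])
E
python3 go2.py .40 -.003 .125 0 18
```

```text
turn [-5.4417 -8.1424  1.0954] shift [-0.0187  0.0275 -0.0131]
t 14.05 tip [0.4187 0.0241 0.1227] F [ 0.6836 -0.5425 -1.1294] q [ -9.6486   6.0125 135.556   36.1631  16.5353  45.4933]
```

```bash
python3 -m handwheel '[[[-3,-4,0.5],[-0.009,0.014,-0.006],-0.95],[[-5.4,-8.1,1.1],[-0.0187,0.0275,-0.0131],-0.95],[[-5.4,-8.1,1.1],[-0.0187,0.0275,-0.0131],-0.95],[[-5.4,-8.1,1.1],[-0.0187,0.0275,-0.0131],-0.95],[[-5.4,-8.1,1.1],[-0.0187,0.0275,-0.0131],-0.95]]'; python3 go2.py .42 -.003 .038 0 18
```

```text
time: 14.55
tool_pos: [0.4056, -0.0027, 0.1075]
orientation: [[0.95, 0.001, 0.312], [0.0, -1.0, 0.002], [0.312, -0.002, -0.95]]
ft_force: [-0.3, -0.7, -0.2]
gripper_width: 0.0025
turn [-0.0925 -0.1547  0.0026] shift [-0.0081  0.0005  0.089 ]
t 14.55 tip [ 0.3999 -0.0027  0.1251] F [-0.3338 -0.7472 -0.2377] q [ -9.1519   5.0858 132.5013   7.044   24.6526  74.8857]
```

```bash
python3 -m handwheel '[[[0,0,0],[-0.008,0,0.025],-0.95],[[0,0,0],[-0.008,0,0.05],-0.95],[[0,0,0],[-0.008,0,0.075],-0.95],[[0,0,0],[-0.008,0,0.089],-0.95],[[0,0,0],[-0.008,0,0.089],-0.95]]'; python3 go2.py .44 -.003 .038 0 18
```

```text
time: 15.05
tool_pos: [0.4247, -0.0023, 0.0187]
orientation: [[0.951, 0.0, 0.308], [-0.0, -1.0, 0.002], [0.308, -0.002, -0.951]]
ft_force: [0.4, -0.1, 0.6]
gripper_width: 0.0016
turn [-0.1262  0.0565 -0.024 ] shift [0.0205 0.0007 0.0049]
t 15.05 tip [ 0.419  -0.0024  0.0363] F [ 0.3512 -0.0884  0.5643] q [ -8.5659  20.4881 133.1106  17.7171   9.0876  64.3597]
```

```bash
python3 -m handwheel '[[[0,0,0],[0.0095,0,0.0031],-0.95],[[0,0,0],[0.016,0,0.0052],-0.95],[[0,0,0],[0.024,0,0.0078],-0.95],[[0,0,0],[0.033,0,0.0107],-0.95],[[0,0,0],[0.0425,0,0.0138],-0.95]]'; python3 go2.py .50 -.003 .038 0 18
```

```text
time: 15.55
tool_pos: [0.4708, -0.0024, 0.0206]
orientation: [[0.95, 0.0, 0.311], [-0.0, -1.0, 0.002], [0.311, -0.002, -0.95]]
ft_force: [-1.1, 1.0, 1.1]
gripper_width: 0.0022
turn [-0.1081 -0.1146 -0.0074] shift [0.0331 0.0006 0.011 ]
t 15.55 tip [ 0.465  -0.0024  0.0382] F [-1.1021  0.958   1.0913] q [ -7.5291  23.2003 126.9778  11.7169  12.112   71.384 ]
```

```bash
python3 -m handwheel '[[[0,0,0],[0.0142,0,0.0046],-0.95],[[0,0,0],[0.0285,0,0.0093],-0.95],[[0,0,0],[0.0428,0,0.014],-0.95],[[0,0,0],[0.057,0,0.0186],-0.95],[[0,0,0],[0.0713,0,0.0233],-0.95]]'; python3 go2.py .60 -.003 .038 0 18;python3 - <<'E'
from h import *
ps,_=read_camera("side");cv2.imwrite("pics/s15.png",cv2.resize(ps[100:300,150:350,::-1],None,fx=3,fy=3,interpolation=2))
E
```

```text
time: 16.05
tool_pos: [0.546, -0.0024, 0.0203]
orientation: [[0.951, 0.0, 0.31], [-0.0, -1.0, 0.002], [0.31, -0.002, -0.951]]
ft_force: [-1.9, -1.1, 1.1]
gripper_width: 0.0022
turn [-0.1025 -0.085  -0.0033] shift [0.0568 0.0007 0.0185]
t 16.05 tip [ 0.5402 -0.0024  0.0379] F [-1.8513 -1.1066  1.0642] q [ -6.2655  28.3344 116.4919   6.8798  17.3177  77.4741]
```

View pics/s15.png

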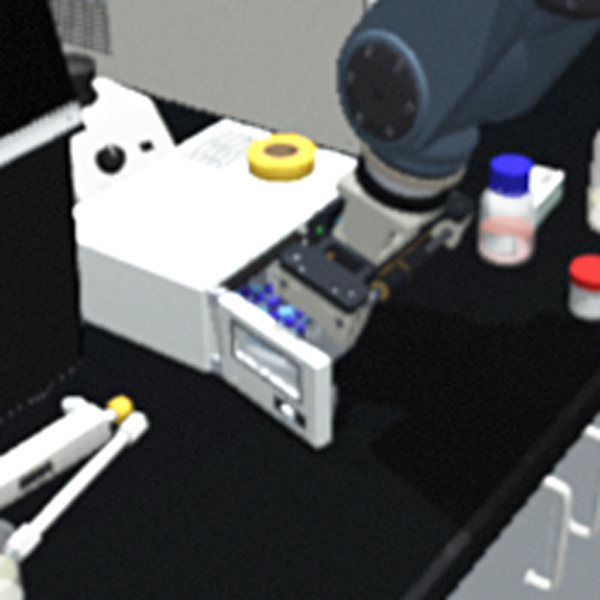

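```bash
python3 -m handwheel '[[[0,0,0],[0.0142,0,0.0046],-0.95],[[0,0,0],[0.0285,0,0.0093],-0.95],[[0,0,0],[0.0428,0,0.014],-0.95],[[0,0,0],[0.052,0,0.017],-0.95],[[0,0,0],[0.057,0,0.0186],-0.95]]'; python3 go2.py .625 -.003 .038 0 18; python3 -m handwheel '[[[0,0,0],[0.0038,0,0.0012],-0.95],[[0,0,0],[0.0076,0,0.0025],-0.95]]';python3 go2.py .625 -.003 .038 0 18
```

```text
time: 16.6
tool_pos: [0.6055, -0.0023, 0.0202]
orientation: [[0.951, 0.001, 0.311], [-0.0, -1.0, 0.002], [0.311, -0.002, -0.951]]
ft_force: [-1.8, -1.1, 0.0]
gripper_width: 0.0024
turn [-0.1112 -0.0944 -0.0045] shift [0.024  0.0007 0.0076]
t 16.6 tip [ 0.5998 -0.0023  0.0378] F [-1.7574 -1.0635  0.026 ] q [ -5.5313  32.5541 107.8403   4.9504  21.6736  80.143 ]
time: 16.8
tool_pos: [0.6129, -0.0023, 0.0202]
orientation: [[0.951, 0.001, 0.31], [-0.0, -1.0, 0.002], [0.31, -0.002, -0.951]]
ft_force: [-0.9, 0.7, -0.3]
gripper_width: 0.0022
turn [-0.1133 -0.0696 -0.0068] shift [0.017  0.0007 0.0054]
t 16.8 tip [ 0.6071 -0.0023  0.0378] F [-0.922   0.6916 -0.2692] q [ -5.452   33.0926 106.7234   4.7585  22.2705  80.4169]
```

Push on in about 3 mm steps until the stop is felt.

```bash
for i in 1 2 3; do python3 -m handwheel '[[[0,0,0],[0.0028,0,0.0009],-0.95],[[0,0,0],[0.0038,0,0.0012],-0.95]]' | egrep 'pos|force'; done
```

```text
tool_pos: [0.6171, -0.0023, 0.0203]
ft_force: [-1.7, -1.2, 0.3]
tool_pos: [0.6212, -0.0023, 0.0204]
ft_force: [-1.3, -0.0, -0.2]
tool_pos: [0.6253, -0.0023, 0.0204]
ft_force: [-1.3, -1.1, -0.3]
```

```bash
for i in 1 2 3; do python3 -m handwheel '[[[0,0,0],[0.0014,0,0.0005],-0.95],[[0,0,0],[0.0019,0,0.0006],-0.95]]' | egrep 'pos|force'; done;python3 - <<'E'
from h import *
ps,_=read_camera("side");cv2.imwrite("pics/s16.png",cv2.resize(ps[100:300,150:350,::-1],None,fx=3,fy=3,interpolation=2))
p,d=read_camera("wrist");cv2.imwrite("pics/w16.png",p[:,:,::-1])
E
```

```text
tool_pos: [0.6271, -0.0023, 0.0204]
ft_force: [-0.4, -0.1, -0.3]
tool_pos: [0.6291, -0.0023, 0.0204]
ft_force: [0.3, -0.2, -0.5]
tool_pos: [0.6311, -0.0023, 0.0205]
ft_force: [-1.1, -0.1, -1.4]
```

View pics/s16.png

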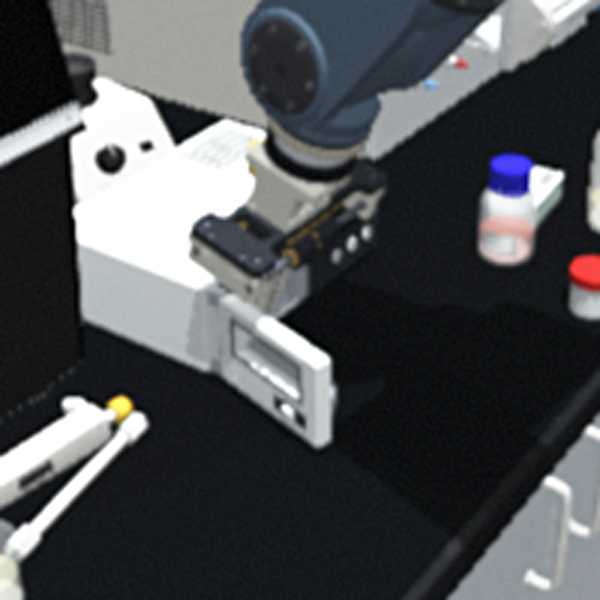

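View pics/w16.png

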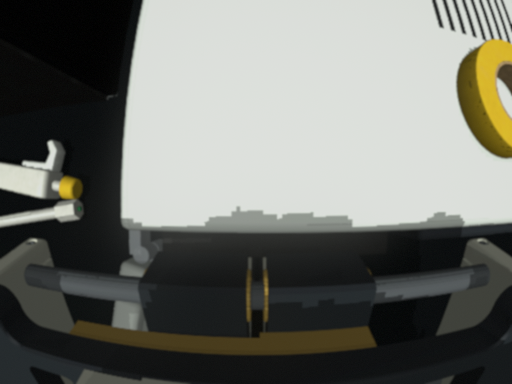

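```bash
for i in 1 2 3 4; do python3 -m handwheel '[[[0,0,0],[0.0007,0,0.0002],-0.95],[[0,0,0],[0.0011,0,0.0004],-0.95]]' | egrep 'pos|force'; done
```

```text
tool_pos: [0.6319, -0.0023, 0.0203]
ft_force: [-3.7, -0.4, 2.2]
tool_pos: [0.6321, -0.0023, 0.0201]
ft_force: [-11.2, -1.6, 8.0]
tool_pos: [0.6323, -0.0022, 0.0199]
ft_force: [-17.1, -1.8, 12.5]
tool_pos: [0.6325, -0.0021, 0.0196]
ft_force: [-23.6, -1.9, 19.3]
```

A firm stop at the expected depth (plate about 0.633). I'll back off and check visually.

```bash
python3 -m handwheel '[[[0,0,0],[-0.0095,0,-0.0031],-0.95],[[0,0,0],[-0.038,0,-0.0124],-0.95],[[0,0,0],[-0.076,0,-0.0248],-0.95],[[0,0,0],[-0.114,0,-0.0372],-0.95],[[0,0,0],[-0.152,0,-0.0496],-0.95]]'; python3 go2.py .43 .0 .22 0 0
```

```text
time: 19.4
tool_pos: [0.4746, -0.0024, 0.0206]
orientation: [[0.95, 0.0, 0.312], [-0.0, -1.0, 0.001], [0.312, -0.001, -0.95]]
ft_force: [0.1, -0.2, -0.3]
gripper_width: 0.0023
turn [ -0.081  -18.1813   0.0113] shift [ 0.0141 -0.0027 -0.1858]
t 19.4 tip [ 0.4688 -0.0025  0.0381] F [ 0.0707 -0.2329 -0.3082] q [ -7.4471  23.4501 126.5074  11.3772  12.2483  71.7974]
```

```bash
python3 -m handwheel '[[[0,0,0],[0.0,0,-0.04],-0.95],[[0,-6,0],[0.004,-0.001,-0.08],-0.95],[[0,-12,0],[0.009,-0.002,-0.12],-0.95],[[0,-18,0],[0.014,-0.0027,-0.16],-0.95],[[0,-18.2,0],[0.014,-0.0027,-0.186],-0.95]]'; python3 -m handwheel '[[[0,0,0],[0,0,0],-0.95]]'; python3 go.py; python3 - <<'E'
from h import *
import pickle
np.set_printoptions(precision=4,suppress=True)
c=calibration("wrist");p,d=read_camera("wrist");P=wcloud(c,d)
pickle.dump((c,p,d),open("pics/w17.pkl","wb"))
cv2.imwrite("pics/w17.png",cv2.resize(p[0:200,130:380,::-1],None,fx=3.2,fy=3,interpolation=2))
ps,_=read_camera("side");cv2.imwrite("pics/s17.png",cv2.resize(ps[130:300,150:350,::-1],None,fx=3.3,fy=3.3,interpolation=2))
S=P[:250].reshape(-1,3);S=S[~np.isnan(S).any(1)]
q=S[(S[:,2]>.087)&(S[:,2]<.095)&(S[:,0]>.47)&(S[:,0]<.605)&(S[:,1]>.03)&(S[:,1]<.12)]
b=cv2.minAreaRect((q[:,:2]*1000).astype(np.float32));print("door top",len(q),b,cv2.boxPoints(b))
q=S[(S[:,2]>.04)&(S[:,2]<.083)&(abs(S[:,1])<.035)&(S[:,0]>.6)&(S[:,0]<.66)]
print("plate?",len(q),q.min(0),np.median(q,0),q.max(0))
for z in np.arange(.02,.1,.01):
    q=S[(abs(S[:,1])<.03)&(S[:,2]>z)&(S[:,2]<z+.01)&(S[:,0]>.59)&(S[:,0]<.75)]
    if len(q)>5:print(z.round(3),len(q),np.percentile(q[:,0],[2,20,50]))
E
```

```text
time: 19.9
tool_pos: [0.4325, -0.0002, 0.2041]
orientation: [[1.0, 0.0, -0.002], [0.0, -1.0, 0.001], [-0.002, -0.001, -1.0]]
ft_force: [-0.4, 0.2, -0.5]
gripper_width: 0.0024
time: 20.0
tool_pos: [0.4335, -0.0002, 0.2055]
orientation: [[1.0, 0.001, 0.006], [0.001, -1.0, 0.001], [0.006, -0.001, -1.0]]
ft_force: [-0.1, 0.3, 0.3]
gripper_width: 0.0024
t 20.0 pos [ 0.4335 -0.0002  0.2055] yaw 0.040310737730721934 F [-0.1353  0.2928  0.3055] w 0.0023852381533076557 q [ -6.2468   6.8801 110.2889   0.1062  62.511   83.6639]
door top 1547 ((549.2962646484375, 73.67436218261719), (16.141620635986328, 118.17311096191406), 75.0971908569336) [[490.1215  81.0709]
 [604.3198  50.6791]
 [608.471   66.2778]
 [494.2728  96.6696]]
plate? 66 [ 0.6193 -0.0315  0.0401] [0.6326 0.0012 0.0419] [0.6335 0.0319 0.0824]
0.02 104 [0.6319 0.6323 0.6326]
0.03 132 [0.6318 0.6322 0.6325]
0.04 64 [0.6319 0.6322 0.6326]
0.08 475 [0.618  0.6192 0.6219]
```

View pics/w17.png

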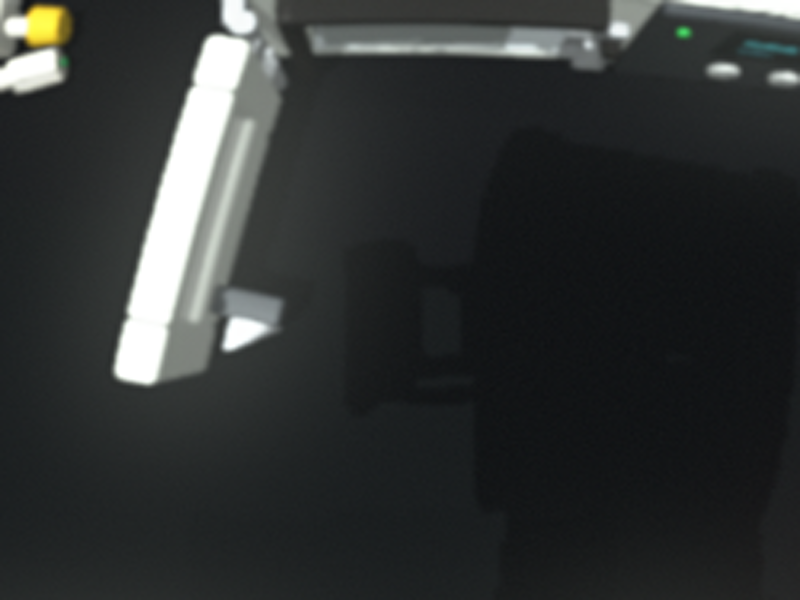

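View pics/s17.png

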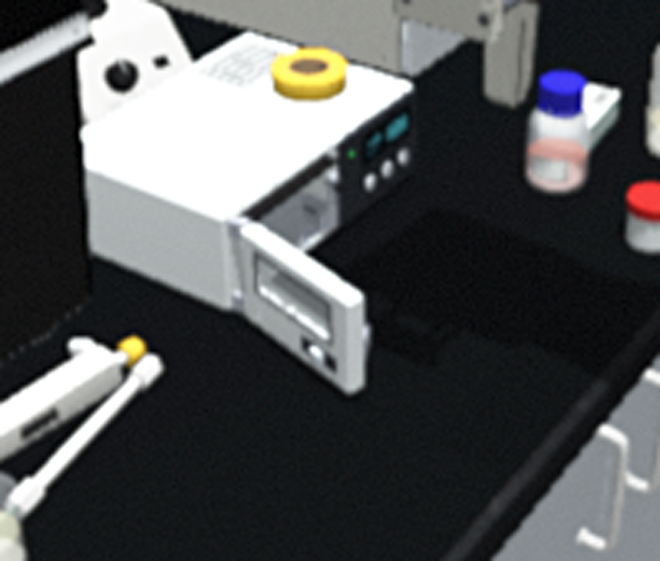

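The tray is home: the plate face measures x = 0.6325, against the expected hinge + 14 mm, with the lintel above it. The door stands at 1.83 rad, hinge at about (0.619, 0.053). Now I'll go round to the door's outer side.

```bash
python3 go2.py .48 .17 .20 -60 0; python3 -m handwheel '[[[0,0,8],[0.01,-0.04,0],-0.95],[[0,0,16],[0.02,-0.08,0],-0.95],[[0,0,24],[0.03,-0.12,0.01],-0.95],[[0,0,32],[0.04,-0.15,0.02],-0.95],[[0,0,40],[0.047,-0.17,0.024],-0.95]]';  python3 go2.py .48 .17 .048 -60 0;python3 - <<'E'
from h import *
ps,_=read_camera("side");cv2.imwrite("pics/s18.png",cv2.resize(ps[50:330,120:380,::-1],None,fx=2.2,fy=2.1,interpolation=2))
E
```

```text
turn [-0.1076  0.0275 60.033 ] shift [ 0.0485 -0.17    0.0203]
t 20.1 tip [ 0.4316 -0.0001  0.22  ] F [-0.7543 -0.9709 -0.5613] q [ -6.2617   7.1262 110.6232   0.1182  62.2334  83.6503]
time: 20.6
tool_pos: [0.4774, 0.172, 0.1749]
orientation: [[0.763, -0.646, -0.005], [-0.646, -0.763, 0.002], [-0.004, 0.002, -1.0]]
ft_force: [0.2, -0.6, 1.0]
gripper_width: 0.0024
turn [ 0.1422  0.2354 19.7575] shift [ 0.0039 -0.0004  0.1454]
t 20.6 tip [0.4775 0.172  0.1934] F [ 0.184  -0.6188  1.0068] q [ 14.4681  17.1537 101.9536   0.1722  61.1211 144.6271]
```

View pics/s18.png

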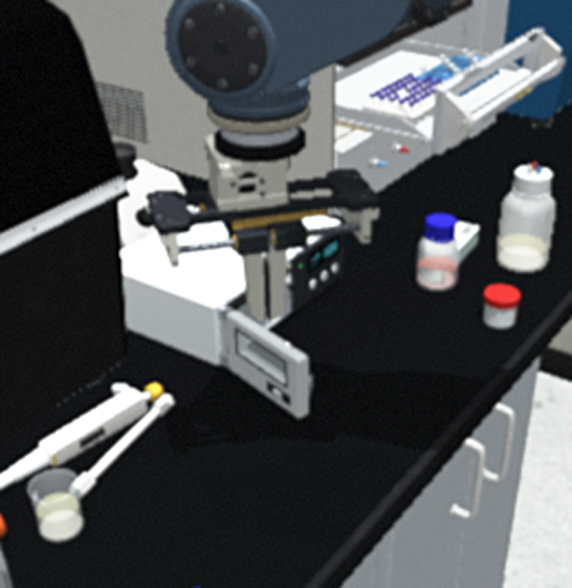

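```bash
python3 -m handwheel '[[[0,0,0],[0,0,0.045],-0.95],[[0,0,0],[0,0,0.09],-0.95],[[0,0,0],[0,0,0.13],-0.95],[[0,0,0],[0,0,0.144],-0.95],[[0,0,0],[0,0,0.144],-0.95]]';python3 - <<'E'
from h import *
np.set_printoptions(precision=4,suppress=True)
H=np.array([.6193,.0531]);s=sense();R=s["orientation"]
print("tip",s["tool_pos"]-.0185*R[:,2])
for th in np.radians([105,95,85,75,65,55,45,35,25,20,15,10,5,0]):
    yaw=-np.radians(40) if th>np.radians(40) else -th
    de=yaw+th
    off=.010+.0085*abs(np.cos(de))+.0175*abs(np.sin(de))
    C=H+.110*np.array([-np.sin(th),-np.cos(th)])-off*np.array([np.cos(th),-np.sin(th)])
    print(round(np.degrees(th)),"yaw",np.degrees(yaw).round(),"C",C,"tool shift",(R.T@np.r_[C-s["tool_pos"][:2],0])[:2])
E
```

```text
time: 21.15
tool_pos: [0.4756, 0.1693, 0.0307]
orientation: [[0.767, -0.641, -0.007], [-0.641, -0.767, 0.001], [-0.006, 0.004, -1.0]]
ft_force: [0.6, -0.3, -0.7]
gripper_width: 0.0023
tip [0.4757 0.1693 0.0492]
105 yaw -40.0 C [0.5207 0.11  ] tool shift [0.0726 0.0166]
95 yaw -40.0 C [0.5123 0.0918] tool shift [0.0779 0.036 ]
85 yaw -40.0 C [0.5072 0.0718] tool shift [0.0868 0.0546]
75 yaw -40.0 C [0.5061 0.0507] tool shift [0.0994 0.0715]
65 yaw -40.0 C [0.509  0.0294] tool shift [0.1154 0.086 ]
55 yaw -40.0 C [0.5162 0.0086] tool shift [0.1342 0.0973]
45 yaw -40.0 C [ 0.5274 -0.0105] tool shift [0.1551 0.1048]
35 yaw -35.0 C [ 0.5411 -0.0264] tool shift [0.1757 0.1082]
25 yaw -25.0 C [ 0.556  -0.0388] tool shift [0.1952 0.1081]
20 yaw -20.0 C [ 0.5643 -0.0439] tool shift [0.2048 0.1068]
15 yaw -15.0 C [ 0.573  -0.0484] tool shift [0.2143 0.1046]
10 yaw -10.0 C [ 0.582 -0.052] tool shift [0.2236 0.1016]
5 yaw -5.0 C [ 0.5913 -0.0549] tool shift [0.2325 0.0978]
0 yaw -0.0 C [ 0.6008 -0.0569] tool shift [0.2411 0.0933]
```

```bash
python3 -m handwheel '[[[0,0,0],[0.03,0.0,0],-0.95],[[0,0,0],[0.058,0.003,0],-0.95],[[0,0,0],[0.065,0.009,0],-0.95],[[0,0,0],[0.070,0.0145,0],-0.95],[[0,0,0],[0.0728,0.019,0],-0.95]]'; python3 -m handwheel '[[[0,0,0],[0.0015,0.006,0],-0.95],[[0,0,0],[0.0035,0.013,0],-0.95],[[0,0,0],[0.006,0.0195,0],-0.95],[[0,0,0],[0.0095,0.0285,0],-0.95],[[0,0,0],[0.014,0.0365,0],-0.95]]';python3 - <<'E'
from h import *
ps,_=read_camera("side");cv2.imwrite("pics/s19.png",cv2.resize(ps[50:330,120:380,::-1],None,fx=2.2,fy=2.1,interpolation=2))
E
```

```text
time: 21.65
tool_pos: [0.5208, 0.1087, 0.0336]
orientation: [[0.766, -0.642, -0.002], [-0.642, -0.766, 0.002], [-0.003, -0.0, -1.0]]
ft_force: [-1.5, 2.4, -0.2]
gripper_width: 0.0022
time: 22.15
tool_pos: [0.5084, 0.0714, 0.0334]
orientation: [[0.767, -0.642, -0.002], [-0.642, -0.767, 0.002], [-0.003, -0.0, -1.0]]
ft_force: [1.0, 2.6, -0.3]
gripper_width: 0.0021
```

View pics/s19.png

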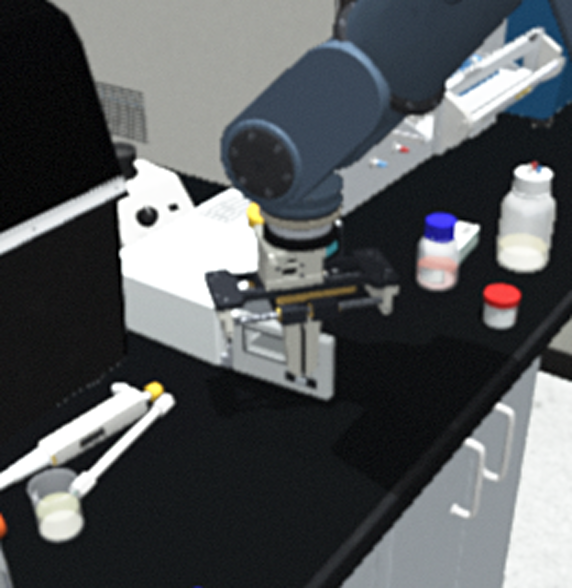

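The side view shows the finger on the outer face above the thumb slide, and the door following at about 85°. Forces are small, so I'll continue the arc.

```bash
python3 -m handwheel '[[[0,0,0],[0.006,0.009,0],-0.95],[[0,0,0],[0.0126,0.0169,0],-0.95],[[0,0,0],[0.0203,0.0245,0],-0.95],[[0,0,0],[0.0286,0.0314,0],-0.95],[[0,0,0],[0.038,0.0375,0],-0.95]]'; python3 -m handwheel '[[[0,0,0],[0.0094,0.0052,0],-0.95],[[0,0,0],[0.0195,0.0095,0],-0.95],[[0,0,0],[0.0303,0.0127,0],-0.95],[[0,0,-3],[0.040,0.015,0],-0.95],[[0,0,-6],[0.050,0.016,0],-0.95]]';python3 - <<'E'
from h import *
np.set_printoptions(precision=4,suppress=True)
H=np.array([.6193,.0531]);s=sense();R=s["orientation"]
print("tip",s["tool_pos"]-.0185*R[:,2],"yaw",np.degrees(np.arctan2(R[1,0],R[0,0])),s["q"])
for th in np.radians([40,35,30,25,20,15,12,10,8,5,0]):
    yaw=-th
    off=.0185
    C=H+.110*np.array([-np.sin(th),-np.cos(th)])-off*np.array([np.cos(th),-np.sin(th)])
    print(round(np.degrees(th)),"yaw",np.degrees(yaw).round(),"C",C,"tool shift",(R.T@np.r_[C-s["tool_pos"][:2],0])[:2])
E
```

```text
time: 22.7
tool_pos: [0.5138, 0.0179, 0.0332]
orientation: [[0.766, -0.643, -0.002], [-0.643, -0.766, 0.002], [-0.003, -0.0, -1.0]]
ft_force: [0.5, 2.2, -0.1]
gripper_width: 0.0023
time: 23.2
tool_pos: [0.5422, -0.0264, 0.0331]
orientation: [[0.83, -0.557, -0.002], [-0.557, -0.83, 0.002], [-0.003, -0.0, -1.0]]
ft_force: [-1.5, 1.7, -0.3]
gripper_width: 0.0024
tip [ 0.5422 -0.0264  0.0516] yaw -33.86427019954779 [ -7.7483  32.1677 102.6092   0.129   45.366  116.0253]
40 yaw -40.0 C [ 0.5344 -0.0193] tool shift [-0.0104 -0.0016]
35 yaw -35.0 C [ 0.5411 -0.0264] tool shift [-0.0009  0.0007]
30 yaw -30.0 C [ 0.5483 -0.0329] tool shift [0.0087 0.0021]
25 yaw -25.0 C [ 0.556  -0.0388] tool shift [0.0184 0.0026]
20 yaw -20.0 C [ 0.5643 -0.0439] tool shift [0.0281 0.0023]
15 yaw -15.0 C [ 0.573  -0.0484] tool shift [0.0378 0.0011]
12 yaw -12.0 C [ 0.5783 -0.0506] tool shift [0.0435 0.    ]
10 yaw -10.0 C [ 0.582 -0.052] tool shift [ 0.0473 -0.0009]
8 yaw -8.0 C [ 0.5857 -0.0533] tool shift [ 0.0511 -0.0019]
5 yaw -5.0 C [ 0.5913 -0.0549] tool shift [ 0.0567 -0.0037]
0 yaw -0.0 C [ 0.6008 -0.0569] tool shift [ 0.0657 -0.0073]
```

```bash
python3 -m handwheel '[[[0,0,-4],[0.0087,0.0021,0],-0.95],[[0,0,-9],[0.0184,0.0026,0],-0.95],[[0,0,-14],[0.0281,0.0023,0],-0.95],[[0,0,-18],[0.036,0.0014,0],-0.95],[[0,0,-21],[0.041,0.0005,0],-0.95]]';python3 - <<'E'
from h import *
import pickle
np.set_printoptions(precision=4,suppress=True)
H=np.array([.6193,.0531]);s=sense();R=s["orientation"]
print("tip",s["tool_pos"]-.0185*R[:,2],"yaw",np.degrees(np.arctan2(R[1,0],R[0,0])),s["ft_force"])
for th in np.radians([12,10,8,6,4,2,0]):
    yaw=-th
    C=H+.110*np.array([-np.sin(th),-np.cos(th)])-.0185*np.array([np.cos(th),-np.sin(th)])
    print(round(np.degrees(th)),"C",C,"tool shift",(R.T@np.r_[C-s["tool_pos"][:2],0])[:2])
ps,_=read_camera("side");cv2.imwrite("pics/s20.png",cv2.resize(ps[50:330,120:380,::-1],None,fx=2.2,fy=2.1,interpolation=2))
c=calibration("wrist");p,d=read_camera("wrist");cv2.imwrite("pics/w20.png",p[:,:,::-1])
E
```

```text
time: 23.7
tool_pos: [0.576, -0.0498, 0.0329]
orientation: [[0.975, -0.222, -0.002], [-0.222, -0.975, 0.002], [-0.003, -0.001, -1.0]]
ft_force: [-1.2, -0.5, 1.1]
gripper_width: 0.002
tip [ 0.576  -0.0498  0.0514] yaw -12.810879574052464 [-1.205  -0.5372  1.1047]
12 C [ 0.5783 -0.0506] tool shift [0.0025 0.0003]
10 C [ 0.582 -0.052] tool shift [0.0064 0.0009]
8 C [ 0.5857 -0.0533] tool shift [0.0102 0.0012]
6 C [ 0.5894 -0.0544] tool shift [0.0141 0.0015]
4 C [ 0.5932 -0.0553] tool shift [0.018  0.0016]
2 C [ 0.597  -0.0562] tool shift [0.0219 0.0016]
0 C [ 0.6008 -0.0569] tool shift [0.0258 0.0014]
```

View pics/s20.png

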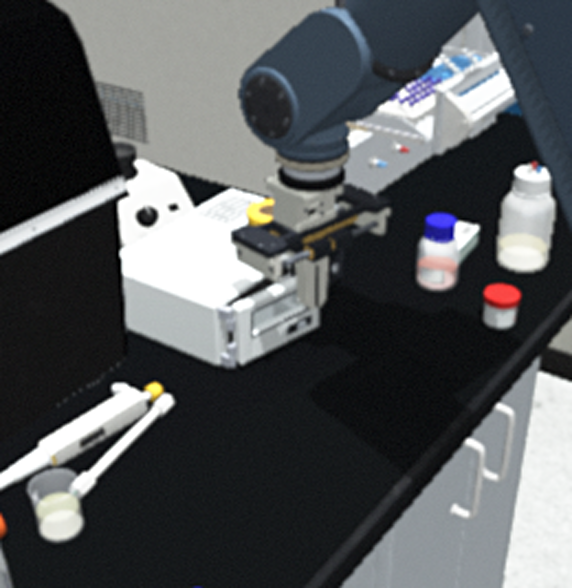

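View pics/w20.png

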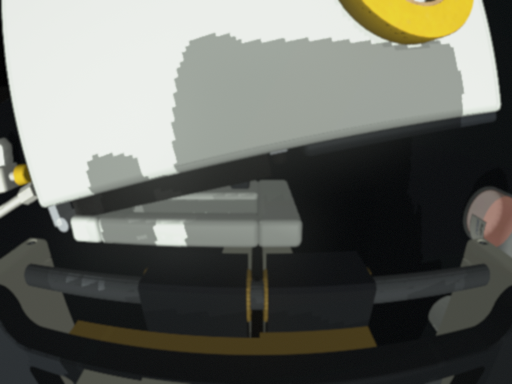

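The wrist and side views show the door about 0.22 rad open, with the closed fingers flat on it near the free edge. From here I go slowly, watching force.

```bash
python3 -m handwheel '[[[0,0,-1],[0.0025,0.0003,0],-0.95],[[0,0,-2],[0.005,0.0006,0],-0.95],[[0,0,-3],[0.0075,0.0010,0],-0.95],[[0,0,-4.5],[0.010,0.0012,0],-0.95],[[0,0,-5],[0.011,0.0013,0],-0.95]]'; python3 go2.py .6008 -.0569 .05 0 0
```

```text
time: 24.3
tool_pos: [0.5857, -0.0526, 0.0329]
orientation: [[0.991, -0.137, -0.003], [-0.137, -0.991, 0.002], [-0.003, -0.002, -1.0]]
ft_force: [-4.9, 0.6, 3.1]
gripper_width: 0.0023
turn [-0.1031  0.18   -7.8803] shift [0.0156 0.0022 0.0014]
t 24.3 tip [ 0.5857 -0.0526  0.0514] F [-4.9271  0.5794  3.1317] q [-9.7104 35.8581 95.5062  0.1122 48.825  88.096 ]
```

```bash
for i in 1 2 3; do python3 -m handwheel '[[[0,0,-0.5],[0.001,0.0001,0],-0.95],[[0,0,-0.5],[0.001,0.0001,0],-0.95]]' | egrep 'pos|force'; done
```

```text
tool_pos: [0.5863, -0.0528, 0.0329]
ft_force: [-6.0, -0.6, 1.4]
tool_pos: [0.5871, -0.053, 0.0329]
ft_force: [-5.7, -0.3, 2.5]
tool_pos: [0.588, -0.0533, 0.0329]
ft_force: [-6.6, -0.2, 2.6]
```

```bash
for i in 1 2 3 4; do python3 -m handwheel '[[[0,0,-0.4],[0.0009,0.0001,0],-0.95],[[0,0,-0.4],[0.0009,0.0001,0],-0.95]]' | egrep 'pos|force'; done
```

```text
tool_pos: [0.5888, -0.0535, 0.0329]
ft_force: [-6.7, -1.6, 3.1]
tool_pos: [0.5896, -0.0537, 0.0329]
ft_force: [-7.0, -2.1, 3.7]
tool_pos: [0.5904, -0.0539, 0.0329]
ft_force: [-8.9, -3.0, 4.2]
tool_pos: [0.5912, -0.0541, 0.0329]
ft_force: [-9.4, -2.8, 5.1]
```

```bash
for i in 1 2; do python3 -m handwheel '[[[0,0,-0.4],[0.0009,0.0004,-0.0003],-0.95],[[0,0,-0.4],[0.0009,0.0004,-0.0003],-0.95]]' | egrep 'pos|force'; done
```

```text
tool_pos: [0.5918, -0.0543, 0.0329]
ft_force: [-8.7, 1.5, 2.4]
tool_pos: [0.5924, -0.0545, 0.033]
ft_force: [-8.4, 2.5, 1.0]
```

```bash
for i in 1 2 3; do python3 -m handwheel '[[[0,0,-0.4],[0.0009,0.0001,-0.0001],-0.95],[[0,0,-0.4],[0.0009,0.0001,-0.0001],-0.95]]' | egrep 'pos|force'; done
```

```text
tool_pos: [0.5931, -0.0546, 0.033]
ft_force: [-9.1, 2.3, 0.1]
tool_pos: [0.5937, -0.0548, 0.033]
ft_force: [-9.8, 1.4, 0.3]
tool_pos: [0.5946, -0.055, 0.033]
ft_force: [-9.5, 1.3, 1.8]
```

```bash
for i in 1 2 3; do python3 -m handwheel '[[[0,0,-0.4],[0.0009,0.0001,-0.0001],-0.95],[[0,0,-0.4],[0.0009,0.0001,-0.0001],-0.95]]' | egrep 'pos|force'; done
```

```text
tool_pos: [0.5964, -0.0553, 0.0332]
ft_force: [-2.8, 0.1, -2.0]
tool_pos: [0.5981, -0.0556, 0.0336]
ft_force: [-4.4, 0.9, -3.4]
tool_pos: [0.5986, -0.0557, 0.0336]
ft_force: [-5.9, 1.2, -3.9]
```

Force dropped from about 10 N to 3 N between 0.5946 and 0.5964, then began to climb. That looks like the snap. I'll back off a little and check.

```bash
python3 -m handwheel '[[[0,0,0],[-0.003,0,0],-0.95],[[0,0,0],[-0.006,0,0],-0.95],[[0,0,0],[-0.02,0,0],-0.95],[[0,0,0],[-0.05,0,0],-0.95],[[0,0,0],[-0.09,0,0],-0.95]]'; python3 -m handwheel '[[[0,0,0],[-0.03,0,-0.03],-0.95],[[0,0,0],[-0.06,0,-0.07],-0.95],[[0,0,0],[-0.08,0,-0.11],-0.95],[[0,0,0],[-0.08,0,-0.15],-0.95],[[0,0,0],[-0.08,0,-0.15],-0.95]]'; python3 - <<'E'
from h import *
np.set_printoptions(precision=4,suppress=True)
s=sense();print(s["tool_pos"],s["time"])
c=calibration("wrist");p,d=read_camera("wrist");P=wcloud(c,d)
cv2.imwrite("pics/w21.png",cv2.resize(p[:250,100:450,::-1],None,fx=2.2,fy=2.2,interpolation=2))
ps,_=read_camera("side");cv2.imwrite("pics/s21.png",cv2.resize(ps[130:300,150:350,::-1],None,fx=3.3,fy=3.3,interpolation=2))
S=P[:250].reshape(-1,3);S=S[~np.isnan(S).any(1)]
q=S[(S[:,2]>.086)&(S[:,2]<.0935)&(S[:,0]>.58)&(S[:,0]<.628)&(S[:,1]>-.085)&(S[:,1]<.06)]
b=cv2.minAreaRect((q[:,:2]*1000).astype(np.float32));print("door top",len(q),b,cv2.boxPoints(b))
# front edge fit
for z0,z1 in((.086,.094),(.06,.086)):
    E=[]
    for y in np.arange(-.075,.04,.005):
        r=S[(S[:,2]>z0)&(S[:,2]<z1)&(S[:,1]>y)&(S[:,1]<y+.005)&(S[:,0]>.57)&(S[:,0]<.65)]
        if len(r)>3:E.append((y+.0025,np.percentile(r[:,0],3)))
    E=np.array(E)
    if len(E)>3:print(E.T,"slope rad",np.polyfit(E[:,0],E[:,1],1))
E
```

```text
time: 27.8
tool_pos: [0.5103, -0.0535, 0.0349]
orientation: [[1.0, -0.029, 0.002], [-0.029, -1.0, 0.001], [0.002, -0.001, -1.0]]
ft_force: [0.5, -1.4, 0.2]
gripper_width: 0.0024
time: 28.3
tool_pos: [0.4327, -0.0519, 0.1898]
orientation: [[1.0, -0.029, 0.009], [-0.029, -1.0, -0.0], [0.009, 0.0, -1.0]]
ft_force: [0.0, 0.2, 0.2]
gripper_width: 0.0023
[ 0.4327 -0.0519  0.1898] 28.3
door top 1867 ((616.8208618164062, -10.493057250976562), (138.1310577392578, 19.929811477661133), 88.6164321899414) [[605.1913 -79.2978]
 [625.1152 -79.7791]
 [628.4504  58.3117]
 [608.5265  58.7929]]
[[-0.0725 -0.0675 -0.0625 -0.0575 -0.0525 -0.0475 -0.0425 -0.0375 -0.0325
  -0.0275 -0.0225 -0.0175 -0.0125 -0.0075 -0.0025  0.0025  0.0075  0.0125
   0.0175  0.0225  0.0275  0.0325  0.0375]
 [ 0.6065  0.6066  0.6067  0.6074  0.6068  0.6069  0.6074  0.6069  0.6072
   0.6074  0.6074  0.6077  0.6078  0.6075  0.6075  0.6079  0.6078  0.6082
   0.6079  0.6081  0.6088  0.6082  0.6088]] slope rad [0.0172 0.6078]
[[-0.0725 -0.0675 -0.0625 -0.0575 -0.0525 -0.0475 -0.0425 -0.0375 -0.0325
  -0.0275 -0.0225 -0.0175 -0.0125 -0.0075 -0.0025  0.0025  0.0075  0.0125
   0.0175  0.0225  0.0275  0.0325  0.0375]
 [ 0.6063  0.6062  0.6065  0.6061  0.6065  0.6066  0.6068  0.6067  0.607
   0.6068  0.6069  0.6067  0.6071  0.6074  0.6068  0.6073  0.6075  0.6076
   0.6075  0.6078  0.6076  0.6077  0.6078]] slope rad [0.0153 0.6073]
```

View pics/w21.png

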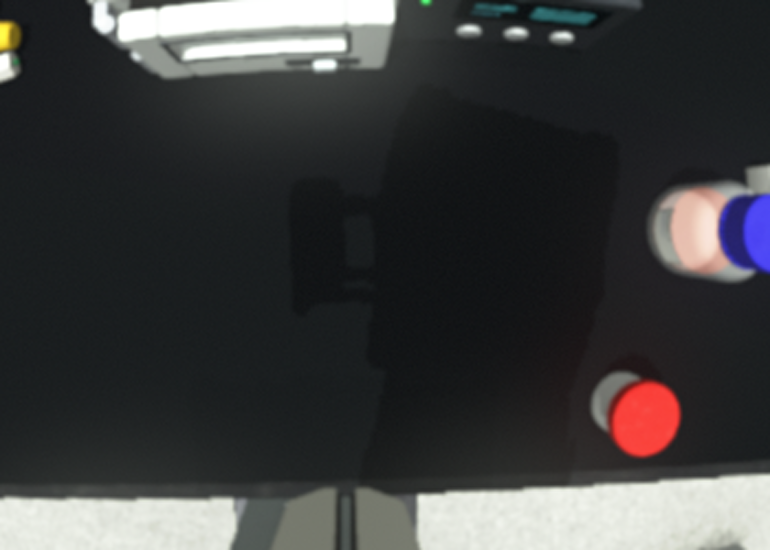

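View pics/s21.png

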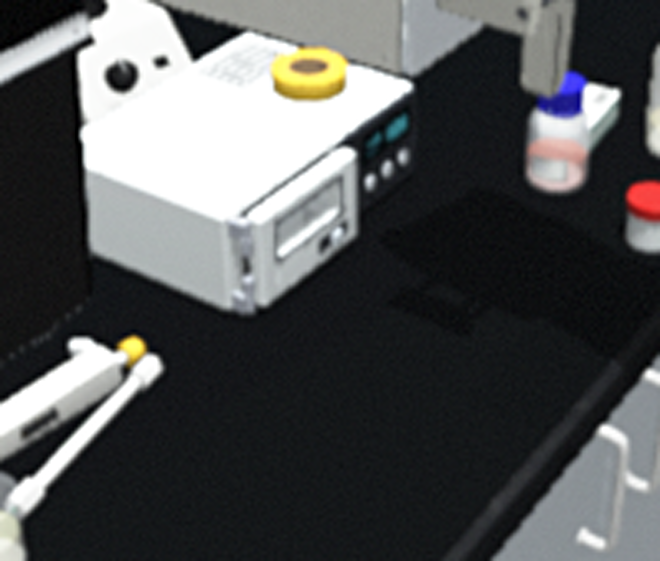

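The door stays shut untouched, at about 0.016 rad. An unlatched door would have sprung to 0.08 rad or more. Handing in.

```bash
python3 -c "
from bench import *
print(hand_in())"
```

```text
the job is handed in; nothing more can be done
None
```

The rack is in the cooler, the tray is home and the door is latched shut. I handed the job in at about 28.5 s; no verdict was reported.

**Rack:** I set it upright in the nest and let it go. It measured (0.531, -0.004), about 1 mm from my estimate of the nest's middle, with its top at the expected height.

**Tray:** I pushed it in until it met a firm stop at about 24 N. The front plate face then measured x ≈ 0.6325, where it should lie when home. I could not see the rack again once it was inside; the nest's own play (±6 mm) should keep it within tolerance.

**Door:** I swung it shut slowly and pressed near the free edge. The highest reading during the press was about 11 N, then it dropped to about 3 N as the latch snapped. With the arm clear, the door stayed at about 0.016 rad. I judged the latch from the force drop and the resting angle; I did not measure the tongue itself.

**What went wrong or disagreed:**
- **Missed first grasp:** the fingertips really end about 18 mm short of the reported TCP, so the first close slid over the top of the block. The rack did not move. I allowed for the offset afterwards.
- **Push tilt:** a 30° tilt for the tray push ran too close to a wrist joint limit, so I used 18°.
- **Bystanders:** they were not touched as far as I could see, but I did not measure their positions again.

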